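Post the pipe samples into the locked sample box

TASK

The dust-tight sample box is locked by a swing bolt. Loosen its wing nut well, swing the bolt out of the slotted lug as far as it goes, and push every white sleeve on the bench right through the sprung flap into the box, where the flap must close behind it. Then swing the bolt back upright into the lug and tighten the wing nut fully again; leave the other things on the bench where they are.

Things in the scene. Friction and masses are not known exactly. Their poses are not given: they have to be found in the camera images.
- sample_box: fixed grey metal box with aluminium top, 230 (x) x 190 (y) x 150 mm (z); origin: centre of its underside, z up, swing bolt on its -x side (front). Inside: x -110 to 110, y -90 to 90 mm; empty but for a chute under the opening, 60 mm high at the front wall, sloping to the floor towards the back. The black-framed window in its top is fixed. Wire handles stand 24 mm out of its y sides
- opening (a point): centre of the opening in the box's top, level with the top surface (150 mm above the bench); axes as the box's. 68 mm in box x, 130 mm in box y; filled by the flap. Push a sleeve down upright here (best 2 mm towards the back) until its top is about 20 mm below the box's top, then let go: it falls in, and the flap shuts as the fingers come out
- flap (a joint): angle of the sprung flap, rad: 0 closed and flush, to 1.45 as its back edge is pushed down; a sleeve in the opening holds it at about 1.3. The hinge runs along box y, 36 mm in front of opening. The spring needs about 4 N at mid flap (0.14 to 0.23 N m): a sleeve laid or dropped on it stays out, it must be pushed. With the bolt in the lug the flap is held shut
- bolt_pivot (a point): pivot of the swing bolt, between two ears on the box's front wall, 125 mm in front of the box's centre and 10 mm below its top surface; axes as the box's; the bolt turns about box y. The lug's top lies 17 mm above the pivot, its open end 9.5 mm in front of the upright bolt's axis
- bolt (a joint): angle of the swing bolt, rad: 0 upright in the lug's slot, grows as it swings outwards (to box -x, away from the flap) to its stop at 0.9; stays where it is left (0.03 N m). A steel rod 8 mm thick, ending 58 mm from the pivot; its last 15 to 18 mm stand free above the nut and can be pushed by closed fingers from either side. The flap must be closed when it goes back
- bolt_tip (a point): free end of the swing bolt, 58 mm from the pivot; z along the bolt
- nut (a joint): turn of the wing nut, rad: 0 fully tight, grows as it is turned anticlockwise seen from the bolt's free end (loosened), to a stop at 3.2; rises 1.2 mm per rad. Below about 1.9 its washer catches the lug and the bolt cannot swing in or out; loosen it to 2.2 or more. Needs 0.08 N m, stays where it is left
- wings (a point): middle of the brass wing nut's wings, on the bolt's axis; x along the wings, z along the bolt. The wings span 43 mm, are 10 mm thick and 17 mm high (8.5 mm above and below this point); with the nut tight it lies 32 mm above the pivot, 15 mm above the lug's top. The rod stands 26 mm above it, between the fingers that grip the wings
- sleeve_1: loose short white PVC sleeve (pipe offcut), a hollow tube 42 mm in outer diameter and 42 mm long, about 50 g, all sleeves alike. Origin: centre of its underside; its z axis is the tube's axis, up while it stands. It starts standing on the bench; may be absent
- sleeve_2: loose short white PVC sleeve (pipe offcut), a hollow tube 42 mm in outer diameter and 42 mm long, about 50 g, all sleeves alike. Origin: centre of its underside; its z axis is the tube's axis, up while it stands. It starts standing on the bench; may be absent
- sleeve_3: loose short white PVC sleeve (pipe offcut), a hollow tube 42 mm in outer diameter and 42 mm long, about 50 g, all sleeves alike. Origin: centre of its underside; its z axis is the tube's axis, up while it stands. It starts standing on the bench; may be absent
- sleeve_4: loose short white PVC sleeve (pipe offcut), a hollow tube 42 mm in outer diameter and 42 mm long, about 50 g, all sleeves alike. Origin: centre of its underside; its z axis is the tube's axis, up while it stands. It starts standing on the bench; may be absent
- spool: solder spool, 52 mm across and 30 mm high, origin under its centre; bystander
- gauge: black round pressure gauge lying on its back, 84 x 60 x 30 mm, origin on its underside; bystander
- meter: yellow tape measure, 33 x 74 x 52 mm, origin under its centre; bystander
- flap_edge (a point): middle of the flap's free (back) edge, 68 mm from the hinge; goes down into the box as the flap opens. Behind the hinge the flap carries the lug, a forked tail 26 mm wide, 6 mm thick, 30 mm long; with the flap open the lug stands up to 31 mm above the box's top over the hinge line

How it is judged:
By the outcome, as a careful person would: the job done as asked, in the order asked, and still so for the second after the job is handed in, with the robot touching nothing.
Of sleeve_1, sleeve_2, sleeve_3, sleeve_4 only 2 to 4 are there at a start; the rules pass over those that are not, and their reading is None.
At some moment in a run one of sleeve_1, sleeve_2, sleeve_3, sleeve_4 may be knocked a few centimetres aside while the robot is not near it.
It also fails if it takes over 210 s, if anything falls off the work surface, if the arm or the gripper's body presses on something with over 40 N, if the wrist force passes 120 N, or if a joint passes its speed limit or range.

ROBOT

A 6-joint arm with a two-finger parallel gripper is mounted at the origin on the work surface; the furniture and walls round the work are solid. World frame = base frame: x ahead of the robot, y to its left, z up, the work surface at z = 0. Lengths are in m, angles in rad, forces in N, time in s.
With the tool pointing down it reaches from about 0.35 to 0.875 m from the base axis. Payload 15.5 kg.
Tool frame: the origin (TCP) lies midway between the tips of the shut fingers; the grasp point (between the pads) lies bot.grasp_offset behind it (bot.grasp_offset is the distance from the TCP to the grasp point, in m); z points along the fingers, y is the line along which they close (so a half turn about z gives the same grasp; the last joint's range is limited). The gripper opens to 85 mm and grips with 20 to 120 N. Pads are 22 mm wide; open, the fingers measure 114 mm over their backs; the gripper's body (76 mm by 85 mm) begins 54 mm behind the grasp point. The pads swing forward as they close: fully open they stand 13 mm farther back than shut.
Start: joints at [-1.266, 0.494, 1.345, -0, 1.302, -0.096], TCP at [0.243, -0.576, 0.231] pointing down, gripper open.
Joint ranges: [-2.91, 2.91], [-0.82, 2.16], [0.22, 2.67], [-1.22, 4.37], [0.12, 2.79], [-3.08, 3.08]. Speed limits (rad/s): [1.89, 1.89, 2.57, 3.01, 3.01, 3.01].

INTERFACE

Orientations are given as a unit quaternion [w, x, y, z].
In Python, from bench import bot gives the robot as it stands.
- The arm moves only by the tool step_arm, never from a script. Its argument "rows" is a list of rows, each a list of 3 entries, a list of its own where there are three numbers: the shift along the tool's x, y, z in cm, then the turn, a rotation vector about the tool's x, y, z in degrees, then the opening, from 0 (shut) to 1 (fully open). A call has 1 to 20 rows; each row shifts and turns the commanded pose from where the row before left it, along the tool's axes as they then stand; what a row does not reach is not made up. A row lasts 1/12 s, in which the tool goes at most 41.7 mm and 7.16 degrees, less where a joint would pass 70% of its speed; a pose out of reach is approached as far as the arm can. A call is refused whole if a number of a shift passes 4.17 or a number of a turn 7.16, either way. A call with a gripper value outside its range is refused whole. The fingers move at their own pace and stop on an object; "squeeze" is the grip in N (left out, the last holds). Time passes only in rows, so rows that do not move let the fingers close. It gives the time, the measured TCP pose, the force, the opening and the grip force at its end, in the units of the state.
- bot.sense(): the state, without advancing time (a new reading comes with each control period).
- bot.capture(name): name is "scene" or "side" or "wrist"; returns the picture (384x512x3 uint8, blue, green, red); there is no depth.
- bot.get_calibration(name): a dict with "camera_matrix" (3x3 intrinsics, pixels), "R" (3x3) and "t" (3): a world point X has camera coordinates R X + t; the wrist camera has in their place "hand_eye" (4x4, takes a point from camera to tool coordinates, whose origin is the TCP and whose axes are the flange's). Camera axes: x right, y down, z forward; pixel columns grow to the right and rows downward; lengths in m; the calibration is good to about 2 mm. A picture is of the moment at which its call begins: read the wrist's pose just before it. get_calibration takes no time and is no camera call.
- bot.sign_off(): hands the job in; it is judged then, once.
The state is a dict: "time_s": time; "joints": joint angles; "joint_velocities": joint speeds; "joint_efforts": joint torques, N m; "position": TCP position; "orientation": TCP orientation; "force": force on the tool from outside, world axes, zero at the start; "moment": the same for the moment, N m; "gripper_width": opening from 0.0 (shut) to 1.0 (fully open); "grip_force": force on a finger pad.
Only numpy, scipy, OpenCV 4.12 (cv2) and the standard library are available. Lean on these libraries where they do the work, as an engineer would, in place of code of your own. Each camera call takes 0.05 s, during which the arm holds its last target. There are 200 camera calls.

## Working session

There is one attempt and no reset: what is moved stays moved. The work goes in short steps, Python scripts to look and compute and a tool call to move; the robot and the scene stay as the last step left them, time stands still between calls to the robot, and variables do not carry over. Pictures are saved under pics/ and viewed, at most 14 in all, crops included, and the job is handed in when it is done.

Besides the shell and the picture viewer there is one more tool, called after "Call:" by a JSON object that holds its "op" and its "data", one argument or row to a line. step_arm: Moves the arm, as the interface text tells. Its arguments: {"type":"object","properties":{"rows":{"type":"array"},"squeeze":{"type":"number"}},"required":["rows"]}

```bash
ls; mkdir -p pics; python3 - <<'E'
from bench import bot
import cv2, numpy as np
np.set_printoptions(precision=4,suppress=True)
s=bot.sense();print(s, bot.grasp_offset)
for n in("scene","side","wrist"):
    im=bot.capture(n);cv2.imwrite(f"pics/{n}0.png",im)
    print(n,bot.get_calibration(n))
E
```

```text
pics
{'time_s': 0.0, 'joints': array([-1.2665,  0.4942,  1.3461, -0.    ,  1.3025, -0.0955]), 'joint_velocities': array([ 0.0004,  0.0002,  0.0021, -0.0003,  0.0008,  0.0004]), 'joint_efforts': array([ -0.0005, -88.2166, -38.3855,  -0.    ,   0.0104,  -0.    ]), 'position': array([ 0.2432, -0.5754,  0.2307]), 'orientation': array([-0.0006,  0.9801,  0.1986, -0.0001]), 'force': array([ 0.6973, -0.5397,  0.3183]), 'moment': array([-0.0265, -0.0079, -0.022 ]), 'grip_force': 0.0, 'gripper_width': 0.9994811531348755} 0.0187
scene {'camera_matrix': array([[450.4421,   0.    , 253.979 ],
       [  0.    , 450.4421, 190.558 ],
       [  0.    ,   0.    ,   1.    ]]), 'R': array([[-0.7579, -0.6524,  0.0027],
       [-0.4468,  0.516 , -0.7308],
       [ 0.4754, -0.5551, -0.6826]]), 't': array([0.4807, 0.3426, 1.1802])}
side {'camera_matrix': array([[460.537 ,   0.    , 259.5035],
       [  0.    , 460.537 , 184.6101],
       [  0.    ,   0.    ,   1.    ]]), 'R': array([[ 0.9891, -0.1453, -0.0227],
       [-0.1078, -0.6114, -0.7839],
       [ 0.1   ,  0.7779, -0.6204]]), 't': array([-0.6111,  0.1951,  1.4959])}
wrist {'camera_matrix': array([[289.6791,   0.    , 251.9291],
       [  0.    , 289.6791, 193.3731],
       [  0.    ,   0.    ,   1.    ]]), 'hand_eye': array([[-0.0003, -0.9611, -0.2764,  0.0697],
       [ 1.    , -0.0002, -0.0002,  0.    ],
       [ 0.0001, -0.2764,  0.9611, -0.1425],
       [ 0.    ,  0.    ,  0.    ,  1.    ]])}
```

View pics/scene0.png

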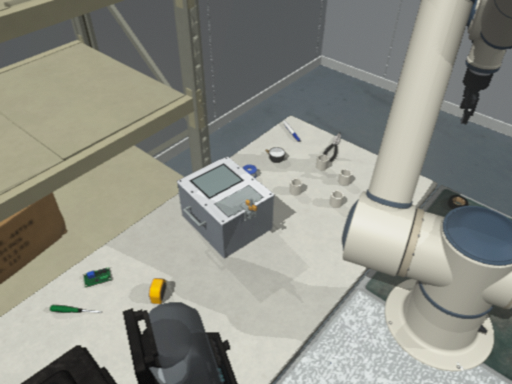

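View pics/side0.png

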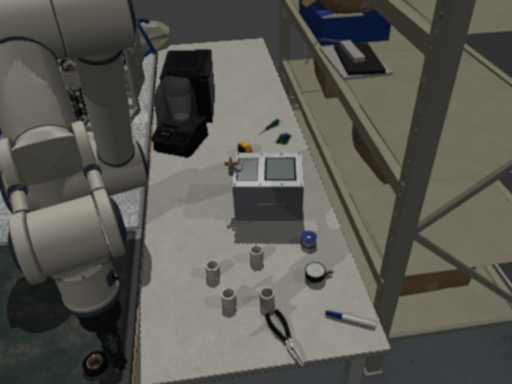

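Four sleeves: side view at about (213,272), (257,257), (229,302), (267,300). The box top is around (268,172) and the wing nut at (232,164). I'll zoom in on the box in both views.

```bash
cat > h.py <<'E'
from bench import bot
import cv2, numpy as np
from scipy.spatial.transform import Rotation as Rn
np.set_printoptions(precision=4,suppress=True)
def cam(n,s=None):
    c=bot.get_calibration(n);K=c["camera_matrix"]
    if n!="wrist": return K,c["R"],np.array(c["t"])
    T=np.eye(4);w,x,y,z=s["orientation"];T[:3,:3]=Rn.from_quat([x,y,z,w]).as_matrix();T[:3,3]=s["position"]
    M=np.linalg.inv(T@c["hand_eye"]);return K,M[:3,:3],M[:3,3]
def plane(c,uv,z):
    K,R,t=c;d=R.T@np.linalg.solve(K,[uv[0],uv[1],1]);o=-R.T@t
    return o+d*(z-o[2])/d[2]
def proj(c,X):
    K,R,t=c;p=K@(R@np.asarray(X,float)+t);return p[:2]/p[2]
def tri(c1,u1,c2,u2):
    A=[];b=[]
    for (K,R,t),u in((c1,u1),(c2,u2)):
        d=R.T@np.linalg.solve(K,[u[0],u[1],1]);d/=np.linalg.norm(d);P=np.eye(3)-np.outer(d,d);A.append(P);b.append(P@(-R.T@t))
    return np.linalg.lstsq(np.vstack(A),np.hstack(b),rcond=None)[0]
E
python3 - <<'E'
from h import *
side=cam("side");sc=cam("scene")
for uv in [(213,264),(257,248),(229,293),(267,292)]: print("sleeve top",plane(side,uv,.042))
for uv in [(234,158),(302,153),(303,192),(234,192)]: print("box",plane(side,uv,.15))
print("nut",tri(side,(232,164),sc,(250,205)))
a=cv2.imread("pics/side0.png")[140:230,215:320];b=cv2.imread("pics/scene0.png")[150:260,170:280]
cv2.imwrite("pics/z.png",np.vstack([cv2.resize(a,(630,300),interpolation=3)[:300],cv2.resize(b[:50],(630,286),interpolation=3)]) if 0 else np.hstack([cv2.resize(a,(400,343),interpolation=3),cv2.resize(b,(400,343),interpolation=3)]))
E
```

```text
sleeve top [ 0.4508 -0.1979  0.042 ]
sleeve top [ 0.5883 -0.1554  0.042 ]
sleeve top [ 0.4876 -0.3119  0.042 ]
sleeve top [ 0.592  -0.3256  0.042 ]
box [0.5582 0.1795 0.15  ]
box [0.7964 0.1675 0.15  ]
box [ 0.7528 -0.0438  0.15  ]
box [ 0.5391 -0.0063  0.15  ]
nut [0.5457 0.1217 0.1664]
```

View pics/z.png

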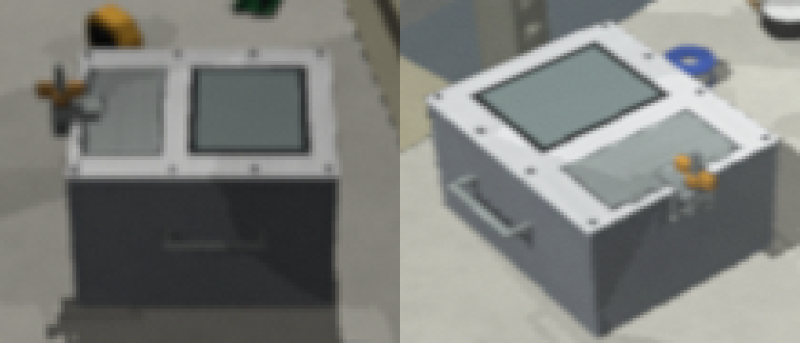

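The box top corners, nut and sleeves are clear. I'll fly over the sleeves for a wrist view, then go on to the box.

Call:
{"op": "step_arm", "data": {
  "rows": [
    [[3.3,-1.8,-1.2],[0,0,0],1],
    [[3.3,-1.8,-1.2],[0,0,0],1],
    [[3.3,-1.8,-1.2],[0,0,0],1],
    [[3.3,-1.8,-1.2],[0,0,0],1],
    [[3.3,-1.8,-1.2],[0,0,0],1],
    [[3.3,-1.8,-1.2],[0,0,0],1],
    [[3.3,-1.8,-1.2],[0,0,0],1],
    [[3.3,-1.8,-1.2],[0,0,0],1],
    [[3.3,-1.8,-1.2],[0,0,0],1],
    [[3.3,-1.8,-1.2],[0,0,0],1],
    [[0,0,0],[0,0,0],1],
    [[0,0,0],[0,0,0],1]
  ]
}}

```text
time_s: 1.15
position: [0.4783, -0.28, 0.3517]
orientation: [0.0, 0.98, 0.2, 0.0]
force: [-0.1, -0.7, 0.1]
gripper_width: 1.001
grip_force: 0.0
```

```bash
cat >> h.py <<'E'
def snap(n):
    s=bot.sense();im=bot.capture(n);return im,cam(n,s),s
def rel(P,yaw=None,s=None):
    s=s or bot.sense();w,x,y,z=s["orientation"];R=Rn.from_quat([x,y,z,w])
    d=R.inv().apply(np.array(P)-s["position"])*100
    a=R.as_matrix()[:,0];cy=np.degrees(np.arctan2(a[1],a[0]))
    print("tool shift cm",d.round(2),"norm",np.linalg.norm(d).round(2),"yaw now",cy.round(2),"" if yaw is None else "turn z %.2f"%(-((yaw-cy+180)%360-180)), "tilt",R.as_matrix()[:,2])
E
python3 - <<'E'
from h import *
im,c,s=snap("wrist");cv2.imwrite("pics/w1.png",im);print(s["position"],s["time_s"],s["joints"])
side=cam("side")
for uv in [(213,264),(257,248),(229,293),(267,292)]: print(proj(c,plane(side,uv,.042)))
C=[plane(side,u,.15) for u in[(236,153),(300.8,152.6),(303.5,187.2),(232.8,187.2)]]
sc=cam("scene")
D=[plane(sc,u,.15) for u in[(177.7,181.1),(228.3,154.8),(274,194.9),(223.6,224.4)]]
print(np.array(C),np.array(D))
rel((.57,.09,.36),0)
E
```

```text
[ 0.4783 -0.28    0.3517] 1.15 [-0.6374  0.2958  1.3342  0.0001  1.5106  0.5303]
[196.4927 152.0689]
[201.5294  51.4912]
[272.7792 158.9714]
[310.0964  98.2631]
[[ 0.5683  0.2087  0.15  ]
 [ 0.7928  0.1706  0.15  ]
 [ 0.7596 -0.0206  0.15  ]
 [ 0.5378  0.0185  0.15  ]] [[ 0.787   0.1749  0.15  ]
 [ 0.7586 -0.0173  0.15  ]
 [ 0.5302  0.0322  0.15  ]
 [ 0.5608  0.2128  0.15  ]]
tool shift cm [ 23.02 -30.53  -0.9 ] norm 38.25 yaw now 23.0 turn z 23.00 tilt [-0.0003 -0.0001 -1.    ]
```

View pics/w1.png

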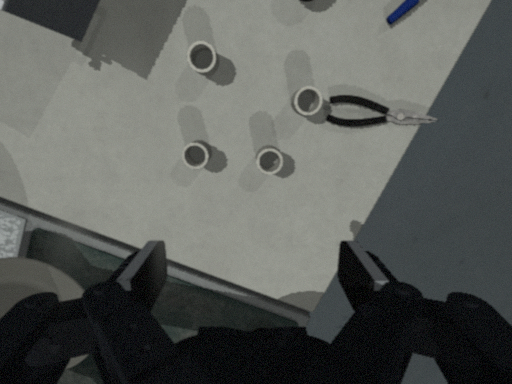

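Sleeve rims at (196,155), (203,57), (269,160), (309,101), agreeing with the side view to within a few pixels; four sleeves, with pliers close to the right one. Box centre is about (0.662, 0.097), yaw about -9.5°. Moving over the box.

Call:
{"op": "step_arm", "data": {
  "rows": [
    [[2.4,-3.0,-0.1],[0,0,0],1],
    [[2.4,-3.0,-0.1],[0,0,0],1],
    [[2.4,-3.0,-0.1],[0,0,0],1],
    [[2.4,-3.0,-0.1],[0,0,0],1],
    [[2.4,-3.0,-0.1],[0,0,0],1],
    [[2.4,-3.0,-0.1],[0,0,0],1],
    [[2.4,-3.0,-0.1],[0,0,0],1],
    [[2.4,-3.0,-0.1],[0,0,0],1],
    [[2.4,-3.0,-0.1],[0,0,0],1],
    [[2.4,-3.0,-0.1],[0,0,0],1],
    [[0,0,0],[0,0,6.5],1],
    [[0,0,0],[0,0,6.5],1],
    [[0,0,0],[0,0,6.5],1],
    [[0,0,0],[0,0,6.5],1],
    [[0,0,0],[0,0,6.5],1],
    [[0,0,0],[0,0,0],1],
    [[0,0,0],[0,0,0],1]
  ]
}}

```text
time_s: 2.62
position: [0.5814, 0.0871, 0.3607]
orientation: [0.0, 0.997, -0.083, -0.0]
force: [0.1, 0.1, -0.6]
gripper_width: 0.999
grip_force: 0.0
```

```bash
python3 - <<'E'
from h import *
im,c,s=snap("wrist");cv2.imwrite("pics/w2.png",im);print(s["position"],s["time_s"],s["joints"])
a=np.radians(-9.5);B=np.array([[np.cos(a),-np.sin(a)],[np.sin(a),np.cos(a)]])
for q in [(-115,-95),(115,-95),(115,95),(-115,95)]: print(q,proj(c,[*(np.array([.662,.097])+B@np.array(q)/1000),.15]))
E
```

```text
[0.5814 0.0871 0.3607] 2.6167 [ 0.0473  0.3455  1.2362 -0.0002  1.5609  1.7834]
(-115, -95) [308.2117 197.2378]
(115, -95) [320.028  -11.6806]
(115, 95) [139.6898 -11.7388]
(-115, 95) [159.0505 197.2075]
```

View pics/w2.png

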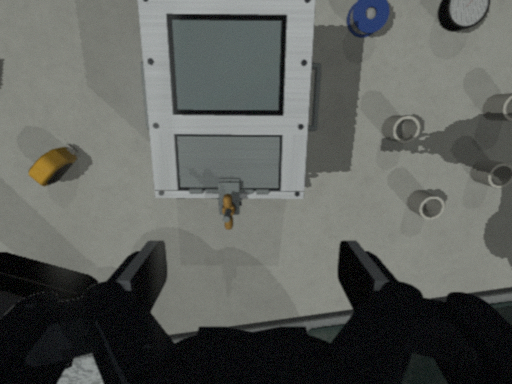

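Wrist view: box front corners at (155,198) and (304,198), and the brass nut's two lobes at (227,202) and (228,224), so the wings lie along box x. I'll refine these numerically.

```bash
python3 - <<'E'
from h import *
im=cv2.imread("pics/w2.png");s=bot.sense();c=cam("wrist",s)
hsv=cv2.cvtColor(im,cv2.COLOR_BGR2HSV)
m=cv2.inRange(hsv,(8,110,60),(28,255,255));m[:, :190]=0;m[:,260:]=0;m[:180]=0;m[240:]=0
ys,xs=np.nonzero(m);print("nut px",xs.mean(),ys.mean(),xs.min(),xs.max(),ys.min(),ys.max(),len(xs))
P=np.array([plane(c,(x,y),.172+.006)[:2] for x,y in zip(xs,ys)])
print("nut mean",P.mean(0),"bbox mid");w,V=np.linalg.eigh(np.cov(P.T));print("axis deg",np.degrees(np.arctan2(V[1,1],V[0,1])),np.sqrt(w))
q=(P-P.mean(0))@V[:,1];print("span",q.min(),q.max(), "mid",P.mean(0)+V[:,1]*(q.min()+q.max())/2)
g=cv2.cvtColor(im,cv2.COLOR_BGR2GRAY).astype(float)
# box side edges along rows, front edge along columns
L=[];Rr=[];F=[]
for y in range(20,190,6):
    r=np.diff(cv2.GaussianBlur(g[y:y+1],(5,1),0)[0]);x=125+np.argmax(r[125:175]);L.append(plane(c,(x+.5,y),.15)[:2])
    x=285+np.argmin(r[285:340]);Rr.append(plane(c,(x+.5,y),.15)[:2])
for x in list(range(165,210,4))+list(range(250,300,4)):
    r=np.diff(g[:,x]);y=185+np.argmin(r[185:210]);F.append(plane(c,(x,y+.5),.15)[:2])
def fit(p):
    p=np.array(p,np.float32);v=cv2.fitLine(p,cv2.DIST_HUBER,0,.01,.01).ravel();print("ang",np.degrees(np.arctan2(v[1],v[0])),v[2:]);return v
l=fit(L);r=fit(Rr);f=fit(F)
def X(a,b):
    t=np.linalg.solve(np.c_[a[:2],-b[:2]],b[2:]-a[2:]);return a[2:]+a[:2]*t[0]
A,Bc=X(l,f),X(r,f);print("front corners",A,Bc,np.linalg.norm(A-Bc))
th=np.arctan2(*(A-Bc)[::-1])-np.pi/2;ax=np.array([np.cos(th),np.sin(th)]);print("yaw",np.degrees(th),"bolt",(A+Bc)/2-.010*ax,"centre",(A+Bc)/2+.115*ax)
E
```

```text
nut px 227.92857142857142 209.0879120879121 223 234 195 228 182
nut mean [0.5432 0.1224] bbox mid
axis deg 172.2202332088101 [0.0033 0.0124]
span -0.017639318244651755 0.024129700852102347 mid [0.5399 0.1228]
ang -10.04985 [0.6385 0.2026]
ang -9.904091 [0.652  0.0081]
ang 81.41119 [0.5607 0.1229]
front corners [0.5744 0.214 ] [0.5461 0.0266] 0.18955004
yaw -8.588819 bolt [0.5504 0.1218] centre [0.674  0.1031]
```

```bash
python3 - <<'E'
from h import *
rel((.5405,.123,.24),-9)
E
```

```text
tool shift cm [-4.61 -2.85 12.09] norm 13.25 yaw now -9.42 turn z -0.42 tilt [-0.0007 -0.0001 -1.    ]
```

Call:
{"op": "step_arm", "data": {
  "rows": [
    [[-1.2,-0.7,3.0],[0,0,0],1],
    [[-1.2,-0.7,3.0],[0,0,0],1],
    [[-1.2,-0.7,3.0],[0,0,0],1],
    [[-1.0,-0.7,3.1],[0,0,0],1],
    [[0,0,0],[0,0,0],1],
    [[0,0,0],[0,0,0],1]
  ]
}}

```text
time_s: 3.17
position: [0.5401, 0.1233, 0.2397]
orientation: [0.0, 0.997, -0.082, -0.001]
force: [0.4, 0.4, 1.0]
gripper_width: 0.999
grip_force: 0.0
```

```bash
python3 - <<'E'
from h import *
im,c,s=snap("wrist");cv2.imwrite("pics/w3.png",im);print(s["position"])
hsv=cv2.cvtColor(im,cv2.COLOR_BGR2HSV)
m=cv2.inRange(hsv,(8,110,60),(28,255,255));m[:,:170]=0;m[:,330:]=0;m[:100]=0
ys,xs=np.nonzero(m);print("nut px",xs.min(),xs.max(),ys.min(),ys.max(),len(xs))
P=np.array([plane(c,(x,y),.172+.006)[:2] for x,y in zip(xs,ys)])
w,V=np.linalg.eigh(np.cov(P.T));print("axis deg",np.degrees(np.arctan2(V[1,1],V[0,1])),np.sqrt(w))
q=(P-P.mean(0))@V[:,1];print("span",q.min(),q.max(), "mid",P.mean(0)+V[:,1]*(q.min()+q.max())/2,P.mean(0))
print(proj(c,(.5405,.123,.198)),proj(c,(.5405,.123,.18)))
E
```

```text
[0.5401 0.1233 0.2397]
nut px 242 261 180 234 461
axis deg 172.6599849424579 [0.0033 0.0126]
span -0.01787611903838045 0.024672337384774846 mid [0.5399 0.1235] [0.5433 0.1231]
[251.9375 216.4714] [251.9214 207.7863]
```

View pics/w3.png

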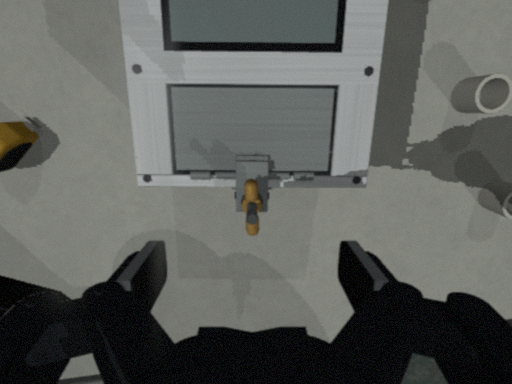

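The nut is centred between the fingers at about (251,207), with the rod tip at (252,212); the fit agrees at (0.540, 0.1235). Descending and gripping.

Call:
{"op": "step_arm", "data": {
  "rows": [
    [[0,0,2.0],[0,0,-2],1],
    [[0,0,2.0],[0,0,0],1],
    [[0,0,2.0],[0,0,0],1],
    [[0,0,1.0],[0,0,0],1],
    [[0,0,0.75],[0,0,0],1],
    [[0,0,0],[0,0,0],1],
    [[0,0,0],[0,0,0],0],
    [[0,0,0],[0,0,0],0],
    [[0,0,0],[0,0,0],0],
    [[0,0,0],[0,0,0],0],
    [[0,0,0],[0,0,0],0],
    [[0,0,0],[0,0,0],0],
    [[0,0,0],[0,0,0],0],
    [[0,0,0],[0,0,0],0],
    [[0,0,0],[0,0,0],0],
    [[0,0,0],[0,0,0],0]
  ],
  "squeeze": 40
}}

```text
time_s: 4.55
position: [0.5409, 0.1236, 0.163]
orientation: [-0.0, 0.998, -0.066, 0.0]
force: [-0.9, -0.4, 5.1]
gripper_width: 0.148
grip_force: 39.1
```

```bash
python3 - <<'E'
from h import *
s=bot.sense();print(s);rel(s["position"])
E
```

```text
{'time_s': 4.55, 'joints': array([0.117 , 0.4739, 1.6026, 0.    , 1.0647, 1.8203]), 'joint_velocities': array([-0.002 ,  0.001 ,  0.0015,  0.0006, -0.0007,  0.    ]), 'joint_efforts': array([ -0.1759, -76.7798, -30.4073,  -0.084 ,  -0.1278,   0.001 ]), 'position': array([0.5409, 0.1236, 0.163 ]), 'orientation': array([-0.0001,  0.9978, -0.0662,  0.0002]), 'force': array([-0.8697, -0.4373,  5.1269]), 'moment': array([ 0.0386,  0.0743, -0.0185]), 'grip_force': 39.14639174938202, 'gripper_width': 0.14802592941353157}
tool shift cm [0. 0. 0.] norm 0.0 yaw now -7.59  tilt [ 0.0004  0.0001 -1.    ]
```

Gripped (12.6 mm opening, 39 N). Loosening anticlockwise with a slight rise.

Call:
{"op": "step_arm", "data": {
  "rows": [
    [[0,0,-0.014],[0,0,-6.7],0],
    [[0,0,-0.014],[0,0,-6.7],0],
    [[0,0,-0.014],[0,0,-6.7],0],
    [[0,0,-0.014],[0,0,-6.7],0],
    [[0,0,-0.014],[0,0,-6.7],0],
    [[0,0,-0.014],[0,0,-6.7],0],
    [[0,0,-0.014],[0,0,-6.7],0],
    [[0,0,-0.014],[0,0,-6.7],0],
    [[0,0,-0.014],[0,0,-6.7],0],
    [[0,0,-0.014],[0,0,-6.7],0],
    [[0,0,-0.014],[0,0,-6.7],0],
    [[0,0,-0.014],[0,0,-6.7],0],
    [[0,0,-0.014],[0,0,-6.7],0],
    [[0,0,-0.014],[0,0,-6.7],0],
    [[0,0,-0.014],[0,0,-6.7],0],
    [[0,0,-0.014],[0,0,-6.7],0]
  ]
}}

```text
time_s: 5.88
position: [0.5391, 0.1252, 0.1648]
orientation: [-0.002, 0.643, 0.766, -0.0]
force: [-11.8, 15.4, 9.4]
gripper_width: 0.145
grip_force: 39.6
```

Call:
{"op": "step_arm", "data": {
  "rows": [
    [[0,0,-0.014],[0,0,-6.7],0],
    [[0,0,-0.014],[0,0,-6.7],0],
    [[0,0,-0.014],[0,0,-6.7],0],
    [[0,0,-0.014],[0,0,-6.7],0],
    [[0,0,-0.014],[0,0,-6.7],0],
    [[0,0,-0.014],[0,0,-6.7],0],
    [[0,0,-0.014],[0,0,-6.7],0],
    [[0,0,-0.014],[0,0,-6.7],0],
    [[0,0,0],[0,0,0],0],
    [[0,0,0],[0,0,0],0]
  ]
}}

```text
time_s: 6.72
position: [0.5378, 0.1244, 0.1657]
orientation: [-0.003, 0.231, 0.973, -0.0]
force: [-16.1, 8.1, 11.7]
gripper_width: 0.151
grip_force: 40.0
```

```bash
python3 - <<'E'
from h import *
s=bot.sense();print(s['joints'],s['force'],s['moment']);rel(s["position"])
E
```

```text
[ 0.118   0.4693  1.602   0.002   1.0758 -0.9872] [-16.1457   8.1146  11.748 ] [ 1.4329  2.8253 -0.0064]
tool shift cm [0. 0. 0.] norm 0.0 yaw now 153.27  tilt [-0.0057  0.0011 -1.    ]
```

Loosened by about 161° (2.8 rad). The grip tilts naturally with the bolt, so I'll relax the side load and swing the bolt outwards about its pivot while holding the wings.

Call:
{"op": "step_arm", "data": {
  "rows": [
    [[0.22,0,-0.05],[0,0,0],0],
    [[0,0,0],[0,0,0],0],
    [[0,0,0],[0,0,0],0]
  ]
}}

```text
time_s: 6.97
position: [0.5374, 0.1247, 0.1663]
orientation: [-0.001, 0.232, 0.973, -0.0]
force: [-7.9, 2.1, 5.1]
gripper_width: 0.153
grip_force: 39.1
```

Call:
{"op": "step_arm", "data": {
  "rows": [
    [[0.185,-0.056,0.019],[-1.24,-4.12,0],0],
    [[0.185,-0.056,0.019],[-1.24,-4.12,0],0],
    [[0.185,-0.056,0.019],[-1.24,-4.12,0],0],
    [[0.185,-0.056,0.019],[-1.24,-4.12,0],0],
    [[0,0,0],[0,0,0],0]
  ]
}}

```text
time_s: 7.38
position: [0.5288, 0.1262, 0.1644]
orientation: [0.15, 0.228, 0.962, 0.009]
force: [-1.3, 2.7, 3.7]
gripper_width: 0.148
grip_force: 39.5
```

```bash
python3 - <<'E'
from h import *
s=bot.sense();print(s['joints'],s['force'],s['moment'],s['position']);rel(s["position"])
E
```

```text
[ 0.1902  0.3725  1.8543 -0.1791  0.6392 -0.7851] [-1.2624  2.7089  3.7013] [0.3142 0.1514 0.0948] [0.5288 0.1262 0.1644]
tool shift cm [0. 0. 0.] norm 0.0 yaw now 152.53  tilt [ 0.293  -0.0518 -0.9547]
```

Call:
{"op": "step_arm", "data": {
  "rows": [
    [[0.185,-0.056,0.019],[-1.24,-4.12,0],0],
    [[0.185,-0.056,0.019],[-1.24,-4.12,0],0],
    [[0.185,-0.056,0.019],[-1.24,-4.12,0],0],
    [[0.185,-0.056,0.019],[-1.24,-4.12,0],0],
    [[0,0,0],[0,0,0],0]
  ],
  "squeeze": 20
}}

```text
time_s: 7.8
position: [0.529, 0.1247, 0.1633]
orientation: [0.269, 0.225, 0.936, 0.011]
force: [-4.1, 28.1, 8.9]
gripper_width: 0.146
grip_force: 41.1
```

```bash
python3 - <<'E'
from h import *
s=bot.sense();print(s['joints'],s['force'],s['moment'],s['position']);rel(s["position"])
E
```

```text
[ 0.2624  0.3683  2.0325 -0.7722  0.3329 -0.1508] [-4.1378 28.1488  8.9225] [3.9651 0.2662 2.4587] [0.529  0.1247 0.1633]
tool shift cm [0. 0. 0.] norm 0.0 yaw now 150.41  tilt [ 0.5083 -0.0995 -0.8554]
```

Call:
{"op": "step_arm", "data": {
  "rows": [
    [[0,0,0],[0,0,0],0],
    [[0,0,0],[0,0,0],0],
    [[0,0,0],[0,0,0],0]
  ]
}}

```text
time_s: 8.05
position: [0.5297, 0.1245, 0.1637]
orientation: [0.267, 0.225, 0.937, 0.011]
force: [-5.1, 28.6, 8.2]
gripper_width: 0.145
grip_force: 41.2
```

```bash
python3 - <<'E'
from h import *
s=bot.sense();print(s['joints'],s['force'],s['moment'],s['position']);rel(s["position"])
E
```

```text
[ 0.261   0.368   2.0289 -0.7574  0.3364 -0.167 ] [-5.1175 28.5966  8.245 ] [3.9709 0.4635 2.3579] [0.5297 0.1245 0.1637]
tool shift cm [0. 0. 0.] norm 0.0 yaw now 150.44  tilt [ 0.5062 -0.0995 -0.8567]
```

Wrist is nearing its singularity at a 31° tilt; I'll release, back out, straighten, and finish with a push.

Call:
{"op": "step_arm", "data": {
  "rows": [
    [[0,0,0],[0,0,0],0.5],
    [[0,0,0],[0,0,0],0.5],
    [[0,0,0],[0,0,0],0.5],
    [[0,0,0],[0,0,0],0.5],
    [[0,0,-2],[0,0,0],0.5],
    [[0,0,-2],[0,0,0],0.5],
    [[0,0,-2],[0,0,0],0.5],
    [[0,0,-2],[0,0,0],0.5],
    [[0,0,0],[1.2,4.0,0],0.5],
    [[0,0,0],[1.2,4.0,0],0.5],
    [[0,0,0],[1.2,4.0,0],0.5],
    [[0,0,0],[1.2,4.0,0],0.5],
    [[0,0,0],[1.2,4.0,0],0.5],
    [[0,0,0],[1.2,4.0,0],0.5],
    [[0,0,0],[1.2,4.0,0],0.5],
    [[0,0,0],[0,0,0],0.5]
  ]
}}

```text
time_s: 9.38
position: [0.4889, 0.1299, 0.2311]
orientation: [0.013, 0.237, 0.972, -0.004]
force: [0.0, -0.4, -1.0]
gripper_width: 0.498
grip_force: 0.0
```

```bash
python3 - <<'E'
from h import *
s=bot.sense();print(s['joints'],s['force'],s['position'],s['orientation']);rel(s["position"])
w,x,y,z=s["orientation"];R=Rn.from_quat([x,y,z,w])
# rotation vec (tool) to make tool point straight down keeping yaw
a=R.as_matrix();print("rotvec tool deg to vertical",np.degrees(np.cross(a[:,2],[0,0,-1])@a))
im=bot.capture("side");sc=bot.capture("scene")
a=im[130:220,200:305];b=sc[170:260,200:305]
cv2.imwrite("pics/z2.png",np.hstack([cv2.resize(a,(400,343),interpolation=3),cv2.resize(b,(400,343),interpolation=3)]))
E
```

```text
[ 0.1534  0.3188  1.6479 -0.0192  1.1548 -0.9321] [ 0.0263 -0.3762 -0.9935] [0.4889 0.1299 0.2311] [ 0.0126  0.2365  0.9715 -0.0043]
tool shift cm [0. 0. 0.] norm 0.0 yaw now 152.63  tilt [ 0.0225 -0.0143 -0.9996]
rotvec tool deg to vertical [-0.1337  1.5239  0.    ]
```

View pics/z2.png

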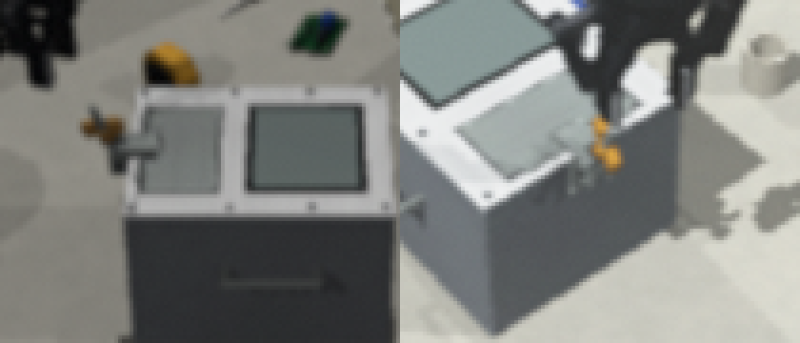

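The bolt is part-way out (side crop: rod tip about (93,108), wings about (102,127)). I'll get its angle from the ray crossing the bolt's swing plane, and plan a straddling push.

```bash
cat >> h.py <<'E'
YAW=np.radians(-9.9);BX=np.array([np.cos(YAW),np.sin(YAW),0]);BY=np.array([-np.sin(YAW),np.cos(YAW),0])
PIV=np.array([.5393,.124,.14])
def bolt_angle(c,uv):
    K,R,t=c;d=R.T@np.linalg.solve(K,[uv[0],uv[1],1]);o=-R.T@t
    X=o+d*((PIV-o)@BY)/(d@BY)-PIV;return np.arctan2(-X@BX,X[2]),np.hypot(X@BX,X[2]),X@BX
E
python3 - <<'E'
from h import *
c=cam("side");print(bolt_angle(c,(224.4,158.3)))
for th in(.3,.4,.5,.6): print(th,proj(c,PIV+.058*(-np.sin(th)*BX+np.cos(th)*np.array([0,0,1]))))
im=bot.capture("wrist")
s=bot.sense();c=cam("wrist",s);cv2.imwrite("pics/w4.png",im)
for th in(.3,.4,.5,.6): print(th,proj(c,PIV+.058*(-np.sin(th)*BX+np.cos(th)*np.array([0,0,1]))))
E
```

```text
(np.float64(0.32257168089398613), np.float64(0.05221429033972908), np.float64(-0.01655227717473535))
0.3 [224.0987 156.8442]
0.4 [222.504  157.3419]
0.5 [220.992  157.9703]
0.6 [219.5784 158.7223]
0.3 [272.1842 264.4455]
0.4 [269.8004 256.3096]
0.5 [267.4783 248.1015]
0.6 [265.2597 239.9725]
```

View pics/w4.png

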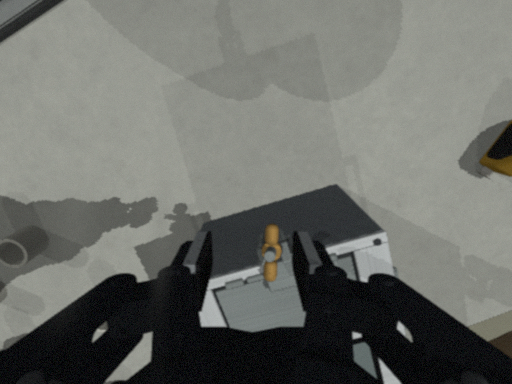

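Wrist view: rod tip at about (269,255), giving a bolt angle of about 0.41. Reorienting so the fingers straddle the rod along box x, tilted 25°.

Call:
{"op": "step_arm", "data": {
  "rows": [
    [[0,0,-1],[-0.1,1.5,0],0.3],
    [[0,0,-1],[0,0,6.6],0.3],
    [[0,0,0],[0,0,6.6],0.3],
    [[0,0,0],[0,0,6.6],0.3],
    [[0,0,0],[0,0,6.6],0.3],
    [[0,0,0],[0,0,6.6],0.3],
    [[0,0,0],[0,0,6.6],0.3],
    [[0,0,0],[0,0,6.6],0.3],
    [[0,0,0],[0,0,6.6],0.3],
    [[0,0,0],[0,0,6.6],0.3],
    [[0,0,0],[0,0,6.6],0.3],
    [[0,0,0],[0,0,6.6],0.3],
    [[0,0,0],[-6.2,0,0],0.3],
    [[0,0,0],[-6.2,0,0],0.3],
    [[0,0,0],[-6.2,0,0],0.3],
    [[0,0,0],[-6.2,0,0],0.3],
    [[0,0,0],[0,0,0],0.3]
  ]
}}

```text
time_s: 10.95
position: [0.4824, 0.1309, 0.2499]
orientation: [0.168, 0.746, 0.629, 0.14]
force: [-0.7, -0.7, 0.1]
gripper_width: 0.301
grip_force: 0.0
```

```bash
python3 - <<'E'
from h import *
s=bot.sense();print(s['joints'],s['position'])
u=lambda th,r:PIV+r*(-np.sin(th)*BX+np.cos(th)*np.array([0,0,1]))
rel(u(.42,.085));rel(u(.42,.049))
E
```

```text
[ 0.2678  0.1594  1.9291 -0.2967  0.6713  0.6347] [0.4824 0.1309 0.2499]
tool shift cm [0.29 0.67 3.89] norm 3.95 yaw now 80.27  tilt [ 0.4204 -0.0732 -0.9044]
tool shift cm [0.29 0.59 7.48] norm 7.51 yaw now 80.27  tilt [ 0.4204 -0.0732 -0.9044]
```

Call:
{"op": "step_arm", "data": {
  "rows": [
    [[0.1,0.2,2],[0,0,0],0.3],
    [[0.1,0.2,2],[0,0,0],0.3],
    [[0.1,0.2,2],[0,0,0],0.3],
    [[0,0,1.5],[0,0,0],0.3],
    [[0,0,0],[0,0,0],0.3],
    [[0,-0.45,0],[0,0,0],0.3],
    [[0,-0.45,0],[0,0,0],0.3],
    [[0,-0.48,0.02],[0,0,0],0.3],
    [[0,-0.48,0.06],[0,0,0],0.3],
    [[0,0,0],[0,0,0],0.3]
  ]
}}

```text
time_s: 11.78
position: [0.5064, 0.13, 0.1771]
orientation: [0.166, 0.747, 0.628, 0.139]
force: [-0.4, -0.4, -0.6]
gripper_width: 0.297
grip_force: 0.0
```

Call:
{"op": "step_arm", "data": {
  "rows": [
    [[0,-0.48,0.11],[0,0,0],0.3],
    [[0,-0.48,0.15],[0,0,0],0.3],
    [[0,-0.48,0.2],[0,0,0],0.3],
    [[0,-0.1,0.05],[0,0,0],0.3],
    [[0,0,0],[0,0,0],0.3]
  ]
}}

```text
time_s: 12.2
position: [0.4953, 0.132, 0.1655]
orientation: [0.166, 0.747, 0.628, 0.139]
force: [-6.1, 1.7, 9.6]
gripper_width: 0.298
grip_force: 5.4
```

```bash
python3 - <<'E'
from h import *
s=bot.sense();print(s['joints'],s['force'],s['moment'],s['position']);X=s['position']-PIV;print(X@BX,X@BY,X[2])
E
```

```text
[ 0.2612  0.3257  2.0168 -0.4368  0.4361  0.7971] [-6.0689  1.7091  9.5729] [ 0.2081  0.4173 -0.0263] [0.4953 0.132  0.1655]
-0.04474973640190811 0.00034873763826873876 0.025546253450712875
```

Call:
{"op": "step_arm", "data": {
  "rows": [
    [[0,-0.25,0.05],[0,0,0],0.3],
    [[0,-0.25,0.05],[0,0,0],0.3],
    [[0,0,0],[0,0,0],0.3]
  ]
}}

```text
time_s: 12.45
position: [0.4936, 0.133, 0.164]
orientation: [0.167, 0.747, 0.628, 0.141]
force: [4.4, -5.9, 14.9]
gripper_width: 0.304
grip_force: 10.3
```

Call:
{"op": "step_arm", "data": {
  "rows": [
    [[0,-0.2,0],[0,0,0],0.3],
    [[0,-0.2,0],[0,0,0],0.3],
    [[0,0,0],[0,0,0],0.3]
  ]
}}

```text
time_s: 12.7
position: [0.4923, 0.1343, 0.1637]
orientation: [0.168, 0.746, 0.628, 0.143]
force: [11.9, -4.9, 19.3]
gripper_width: 0.299
grip_force: 12.5
```

Resistance is rising like at a stop; backing out to look.

Call:
{"op": "step_arm", "data": {
  "rows": [
    [[0,0.4,0],[0,0,0],0.3],
    [[0,0.3,-1],[0,0,0],0.3],
    [[0,0,-2],[0,0,0],0.3],
    [[0,0,-3],[0,0,0],0.3],
    [[0,0,-3],[0,0,0],0.3],
    [[0,0,0],[6.2,0,0],0.3],
    [[0,0,0],[6.2,0,0],0.3],
    [[0,0,0],[6.2,0,0],0.3],
    [[0,0,0],[6.2,0,0],0.3],
    [[0,0,0],[0,0,0],1]
  ]
}}

```text
time_s: 13.53
position: [0.4593, 0.1383, 0.2456]
orientation: [-0.0, 0.766, 0.643, -0.001]
force: [0.3, -0.3, -1.0]
gripper_width: 0.427
grip_force: 0.0
```

```bash
python3 - <<'E'
from h import *
im,c,s=snap("wrist");print(s['position'],s['joints']);c2=cam("side");sd=bot.capture("side")
for th in(.5,.6,.7,.8,.9):
  X=PIV+.058*(-np.sin(th)*BX+np.cos(th)*np.array([0,0,1]));print(th,proj(c,X),proj(c2,X))
cv2.imwrite("pics/z3.png",np.hstack([cv2.resize(im,(448,336)),cv2.resize(sd[130:205,195:270],(336,336),interpolation=3)]))
rel(s['position'])
E
```

```text
[0.4593 0.1383 0.2456] [ 0.1683  0.2747  1.6699 -0.0008  1.199   0.3431]
0.5 [326.7872 211.1753] [220.992  157.9703]
0.6 [318.9977 209.7886] [219.5784 158.7223]
0.7 [311.735 208.228] [218.2778 159.5895]
0.8 [305.0896 206.5262] [217.1034 160.5622]
0.9 [299.1308 204.7161] [216.0666 161.6298]
tool shift cm [ 0.03  0.17 -0.07] norm 0.19 yaw now 80.01  tilt [ 0.0041 -0.0031 -1.    ]
```

View pics/z3.png

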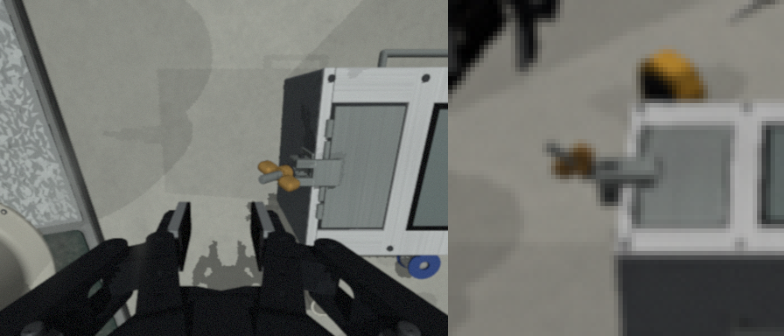

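The rod tip (wrist about (298,203)) matches bolt angle 0.9: fully out. Next are the sleeves; I'll turn to box yaw and hover by sleeve 2.

Call:
{"op": "step_arm", "data": {
  "rows": [
    [[0,0,-0.5],[0,0,6.9],1],
    [[0,0,-0.5],[0,0,6.9],1],
    [[0,0,-0.5],[0,0,6.9],1],
    [[0,0,-0.5],[0,0,6.9],1],
    [[0,0,-0.5],[0,0,6.9],1],
    [[0,0,-0.5],[0,0,6.9],1],
    [[0,0,-0.5],[0,0,6.9],1],
    [[0,0,-0.5],[0,0,6.9],1],
    [[0,0,-0.5],[0,0,6.9],1],
    [[0,0,-0.5],[0,0,6.9],1],
    [[0,0,0],[0,0,6.9],1],
    [[0,0,0],[0,0,6.9],1],
    [[0,0,0],[0,0,6.9],1],
    [[0,0,0],[0,0,0],1]
  ]
}}

```text
time_s: 14.8
position: [0.4559, 0.1389, 0.2953]
orientation: [0.001, 0.996, -0.087, 0.003]
force: [0.3, 0.5, -0.2]
gripper_width: 0.998
grip_force: 0.0
```

```bash
python3 - <<'E'
from h import *
rel((.57,-.13,.24),-9.9)
q=np.array([0,.997,-.0822,-.0007]);c=cam("wrist",dict(orientation=q/np.linalg.norm(q),position=np.array([.5401,.1233,.2397])))
for uv in [(171,86),(335,86),(337,172),(174,174)]:
    X=plane(c,uv,.15)-PIV;print("flap corner rel pivot",X@BX,X@BY)
E
```

```text
tool shift cm [15.86 24.5   5.66] norm 29.73 yaw now -9.96 turn z -0.06 tilt [ 0.0048 -0.0031 -1.    ]
flap corner rel pivot 0.08746936883354949 0.06087876198696263
flap corner rel pivot 0.08845326869452316 -0.06265386166303823
flap corner rel pivot 0.02248599259260659 -0.07007291956965757
flap corner rel pivot 0.01975168314705672 0.06313836417594583
```

Flap measured at 21 to 88 mm behind the pivot, symmetric in y, so the opening centre is about 56 mm behind the pivot. Going to sleeve 2.

Call:
{"op": "step_arm", "data": {
  "rows": [
    [[2.0,3.06,0.7],[0,0,0],1],
    [[2.0,3.06,0.7],[0,0,0],1],
    [[2.0,3.06,0.7],[0,0,0],1],
    [[2.0,3.06,0.7],[0,0,0],1],
    [[2.0,3.06,0.7],[0,0,0],1],
    [[2.0,3.06,0.7],[0,0,0],1],
    [[2.0,3.06,0.7],[0,0,0],1],
    [[2.0,3.06,0.7],[0,0,0],1],
    [[0,0,0],[0,0,0],1],
    [[0,0,0],[0,0,0],1]
  ]
}}

```text
time_s: 15.63
position: [0.5738, -0.1304, 0.2396]
orientation: [0.001, 0.997, -0.083, 0.002]
force: [-0.5, 0.5, -0.2]
gripper_width: 1.005
grip_force: 0.0
```

```bash
cat >> h.py <<'E'
def sleeves(draw=None):
    im,c,s=snap("wrist");g=cv2.cvtColor(im,cv2.COLOR_BGR2GRAY)
    hsv=cv2.cvtColor(im,cv2.COLOR_BGR2HSV)
    out=[];seen=[]
    for thr in (90,100,110,120,130,140,150,160,170,180,190):
        cs,_=cv2.findContours((g>thr).astype(np.uint8),cv2.RETR_LIST,cv2.CHAIN_APPROX_NONE)
        for k in cs:
            if len(k)<25: continue
            (e,ax,an)=cv2.fitEllipse(k)
            if min(ax)<8 or max(ax)>150 or min(ax)/max(ax)<.7 : continue
            A=cv2.contourArea(k)
            if abs(A/(np.pi*ax[0]*ax[1]/4)-1)>.08: continue
            X=plane(c,e,.042);px=np.linalg.norm(proj(c,X+[.0,.02,0])-proj(c,X-[0,.02,0]))/40
            d=np.mean(ax)/px
            if 30<d<47: seen.append((X[0],X[1],d,e[0],e[1],thr))
    for q in seen: print(np.round(q,4))
    if draw: cv2.imwrite(draw,im)
    return s
E
python3 - <<'E'
from h import *
s=sleeves("pics/w5.png");print(s['position'],s['time_s'])
E
```

```text
[  0.5828  -0.1549  30.3094 270.5816 160.5407  90.    ]
[  0.5825  -0.1556  31.4012 271.1505 160.6863 100.    ]
[  0.4449  -0.1962  31.0807 317.4641 258.7937 110.    ]
[  0.4824  -0.3077  31.1169 402.9499 218.9572 110.    ]
[  0.5822  -0.1564  32.7771 271.9019 160.8087 110.    ]
[  0.4447  -0.1964  31.6879 317.6512 258.8775 120.    ]
[  0.4825  -0.3079  31.8642 403.038  218.8419 120.    ]
[  0.5823  -0.1566  33.4427 272.0406 160.7398 120.    ]
[  0.4447  -0.1965  32.3783 317.6732 258.8945 130.    ]
[  0.4825  -0.3078  32.497  402.9839 218.8698 130.    ]
[  0.5823  -0.1565  33.9071 271.9881 160.7402 130.    ]
[  0.4447  -0.1963  32.9296 317.5876 258.8764 140.    ]
[  0.4825  -0.3078  33.0615 402.9865 218.8589 140.    ]
[  0.5823  -0.1566  34.4697 272.0276 160.7104 140.    ]
[  0.4448  -0.1966  33.6822 317.8003 258.8131 150.    ]
[  0.4824  -0.3079  33.6058 403.0635 218.8686 150.    ]
[  0.5824  -0.1567  35.115  272.0876 160.6563 150.    ]
[  0.4828  -0.3081  34.4544 403.2261 218.6014 160.    ]
[  0.4821  -0.3082  37.0135 403.2906 219.1081 160.    ]
[  0.5824  -0.1568  36.1171 272.1693 160.5996 160.    ]
[  0.5822  -0.1568  38.5505 272.2449 160.7579 160.    ]
[ 0.5738 -0.1304  0.2396] 15.6333
```

Detected inner rims cleanly: S2 (0.582,-0.157), S1 (0.445,-0.196), S3 (0.4825,-0.308). Working out the grasp move and the lift to the flap.

```bash
sed -i 's/    for q in seen: print(np.round(q,4))/    while seen:\n        G=[q for q in seen if np.hypot(q[0]-seen[0][0],q[1]-seen[0][1])<.02];seen=[q for q in seen if q not in G];print("sleeve",np.median(G,0).round(4)[:5],len(G))/' h.py
cat >> h.py <<'E'
OPEN=PIV+.058*BX
E
python3 - <<'E'
from h import *
rel((.5823,-.1566,.020),-9.9);print(OPEN)
E
```

```text
tool shift cm [ 1.25  2.51 22.02] norm 22.2 yaw now -9.47 turn z 0.43 tilt [ 0.0029 -0.0023 -1.    ]
[0.5964 0.114  0.14  ]
```

Call:
{"op": "step_arm", "data": {
  "rows": [
    [[0.65,1.25,3],[0,0,0.4],1],
    [[0.6,1.25,3],[0,0,0],1],
    [[0,0,4],[0,0,0],1],
    [[0,0,4],[0,0,0],1],
    [[0,0,4],[0,0,0],1],
    [[0,0,3],[0,0,0],1],
    [[0,0,1],[0,0,0],1],
    [[0,0,0],[0,0,0],1],
    [[0,0,0],[0,0,0],0],
    [[0,0,0],[0,0,0],0],
    [[0,0,0],[0,0,0],0],
    [[0,0,0],[0,0,0],0],
    [[0,0,0],[0,0,0],0],
    [[0,0,0],[0,0,0],0],
    [[0,0,0],[0,0,0],0]
  ],
  "squeeze": 70
}}

```text
time_s: 16.93
position: [0.584, -0.1569, 0.0229]
orientation: [0.001, 0.996, -0.087, 0.003]
force: [-3.3, 0.7, 18.1]
gripper_width: 0.461
grip_force: 68.3
```

```bash
python3 - <<'E'
from h import *
s=bot.sense();print(s['joints'],s['force'],s['gripper_width'])
rel((s['position'][0],s['position'][1],.24));rel([OPEN[0],OPEN[1],.24],-9.9)
E
```

```text
[-0.3608  0.7227  1.5872 -0.0008  0.8247  1.385 ] [-3.3328  0.6824 18.1416] 0.4614693086070785
tool shift cm [  0.15   0.04 -21.71] norm 21.71 yaw now -9.99  tilt [ 0.0064 -0.003  -1.    ]
tool shift cm [ -3.33 -26.85 -21.79] norm 34.74 yaw now -9.99 turn z -0.09 tilt [ 0.0064 -0.003  -1.    ]
```

Sleeve gripped (39 mm). Lifting and carrying to the opening.

Call:
{"op": "step_arm", "data": {
  "rows": [
    [[0,0,-3.6],[0,0,0],0],
    [[0,0,-3.6],[0,0,0],0],
    [[0,0,-3.6],[0,0,0],0],
    [[0,0,-3.6],[0,0,0],0],
    [[0,0,-3.6],[0,0,0],0],
    [[0,0,-3.7],[0,0,0],0],
    [[-0.42,-3.35,0],[0,0,0],0],
    [[-0.42,-3.35,0],[0,0,0],0],
    [[-0.42,-3.35,0],[0,0,0],0],
    [[-0.42,-3.35,0],[0,0,0],0],
    [[-0.42,-3.35,0],[0,0,0],0],
    [[-0.42,-3.35,0],[0,0,0],0],
    [[-0.42,-3.35,0],[0,0,0],0],
    [[-0.4,-3.35,0],[0,0,0],0],
    [[0,0,0],[0,0,0],0],
    [[0,0,0],[0,0,0],0]
  ]
}}

```text
time_s: 18.27
position: [0.5957, 0.1154, 0.238]
orientation: [0.001, 0.996, -0.086, 0.002]
force: [-0.1, -1.6, -0.0]
gripper_width: 0.453
grip_force: 71.6
```

```bash
python3 - <<'E'
from h import *
im,c,s=snap("wrist");cv2.imwrite("pics/w6.png",im);print(s['position'],s['force'],s['gripper_width'],OPEN)
rel([OPEN[0],OPEN[1],.18],-9.9);rel([OPEN[0],OPEN[1],.11],-9.9)
E
```

```text
[0.5957 0.1154 0.238 ] [-0.0689 -1.6074 -0.0095] 0.45274484219503003 [0.5964 0.114  0.14  ]
tool shift cm [ 0.04 -0.01  5.8 ] norm 5.8 yaw now -9.92 turn z -0.02 tilt [ 0.0044 -0.0021 -1.    ]
tool shift cm [ 0.01 -0.02 12.8 ] norm 12.8 yaw now -9.92 turn z -0.02 tilt [ 0.0044 -0.0021 -1.    ]
```

View pics/w6.png

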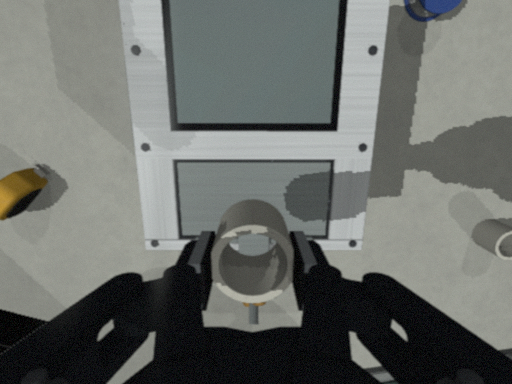

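Sleeve held upright over the flap, with its sides at columns 215-292 and centred between the flap's edges (178-332). Pushing down.

Call:
{"op": "step_arm", "data": {
  "rows": [
    [[0,0,2.9],[0,0,0],0],
    [[0,0,2.9],[0,0,0],0],
    [[0,0,0.8],[0,0,0],0],
    [[0,0,0.8],[0,0,0],0],
    [[0,0,0.8],[0,0,0],0],
    [[0,0,0.8],[0,0,0],0],
    [[0,0,0],[0,0,0],0]
  ]
}}

```text
time_s: 18.9
position: [0.5974, 0.1124, 0.1477]
orientation: [0.001, 0.996, -0.088, 0.003]
force: [7.4, -1.6, -0.1]
gripper_width: 0.45
grip_force: 71.7
```

Call:
{"op": "step_arm", "data": {
  "rows": [
    [[0,0,0.8],[0,0,0],0],
    [[0,0,0.8],[0,0,0],0],
    [[0,0,0.8],[0,0,0],0],
    [[0,0,0.8],[0,0,0],0],
    [[0,0,0.5],[0,0,0],0],
    [[0,0,0],[0,0,0],0]
  ]
}}

```text
time_s: 19.4
position: [0.5958, 0.1131, 0.1092]
orientation: [0.001, 0.996, -0.087, 0.001]
force: [2.9, -0.5, -0.9]
gripper_width: 0.457
grip_force: 71.5
```

At depth with low force. Release and withdraw.

Call:
{"op": "step_arm", "data": {
  "rows": [
    [[0,0,0],[0,0,0],0.8],
    [[0,0,0],[0,0,0],0.8],
    [[0,0,0],[0,0,0],0.8],
    [[0,0,0],[0,0,0],0.8],
    [[0,0,0],[0,0,0],0.8],
    [[0,0,0],[0,0,0],0.8],
    [[0,0,-2.5],[0,0,0],0.8],
    [[0,0,-3],[0,0,0],0.8],
    [[0,0,-4],[0,0,0],0.8],
    [[0,0,-4],[0,0,0],1],
    [[0,0,0],[0,0,0],1]
  ]
}}

```text
time_s: 20.32
position: [0.5979, 0.1141, 0.2525]
orientation: [-0.0, 0.996, -0.087, 0.006]
force: [1.0, 0.1, 1.6]
gripper_width: 1.003
grip_force: 0.0
```

```bash
python3 - <<'E'
from h import *
im,c,s=snap("wrist");sd=bot.capture("side");print(s['position'],s['force'])
cv2.imwrite("pics/z7.png",np.hstack([cv2.resize(im,(400,300)),cv2.resize(sd[130:220,200:320],(400,300),interpolation=3)]))
rel((.4447+.04,-.1964,.24),-9.9)
E
```

```text
[0.5979 0.1141 0.2525] [1.0377 0.0868 1.6105]
tool shift cm [-5.55 32.48  0.66] norm 32.96 yaw now -9.99 turn z -0.09 tilt [ 0.005  -0.0017 -1.    ]
```

View pics/z7.png

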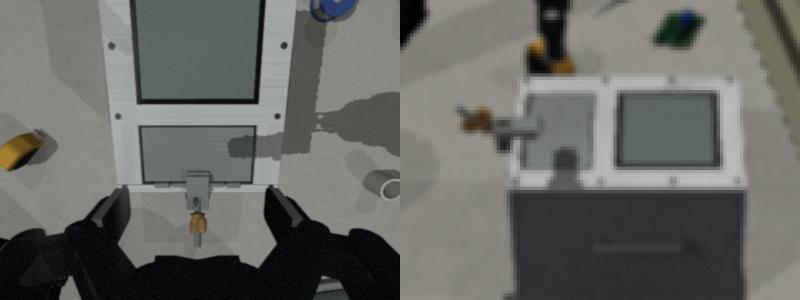

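The flap is closed and the sleeve is inside; the bolt is still out. Next is sleeve 1.

Call:
{"op": "step_arm", "data": {
  "rows": [
    [[-1.06,3.9,0.1],[0,0,0],1],
    [[-1.06,3.9,0.1],[0,0,0],1],
    [[-1.06,3.9,0.1],[0,0,0],1],
    [[-1.06,3.9,0.1],[0,0,0],1],
    [[-1.06,3.9,0.1],[0,0,0],1],
    [[-1.06,3.9,0.1],[0,0,0],1],
    [[-1.06,3.9,0.1],[0,0,0],1],
    [[-1.06,3.9,0.1],[0,0,0],1],
    [[0,0,0],[0,0,0],1],
    [[0,0,0],[0,0,0],1]
  ]
}}

```text
time_s: 21.25
position: [0.4563, -0.1799, 0.2361]
orientation: [0.0, 0.996, -0.089, 0.0]
force: [0.5, 0.6, 0.1]
gripper_width: 0.998
grip_force: 0.0
```

```bash
python3 - <<'E'
from h import *
s=sleeves("pics/w8.png");print(s['position'])
rel((.4447,-.1964,.020),-9.9)
E
```

```text
sleeve [  0.4446  -0.1966  33.4761 267.2358 178.5362] 5
sleeve [  0.4824  -0.308   34.6162 358.4984 129.6201] 8
sleeve [  0.5884  -0.3238  36.4834 365.8401  23.8917] 9
[ 0.4563 -0.1799  0.2361]
tool shift cm [-0.93  1.95 21.63] norm 21.73 yaw now -10.11 turn z -0.21 tilt [ 0.001  -0.0003 -1.    ]
```

Call:
{"op": "step_arm", "data": {
  "rows": [
    [[-0.5,1.0,3],[0,0,-0.2],1],
    [[-0.43,0.95,3],[0,0,0],1],
    [[0,0,4],[0,0,0],1],
    [[0,0,4],[0,0,0],1],
    [[0,0,4],[0,0,0],1],
    [[0,0,2.6],[0,0,0],1],
    [[0,0,1],[0,0,0],1],
    [[0,0,0],[0,0,0],1],
    [[0,0,0],[0,0,0],0],
    [[0,0,0],[0,0,0],0],
    [[0,0,0],[0,0,0],0],
    [[0,0,0],[0,0,0],0],
    [[0,0,0],[0,0,0],0],
    [[0,0,0],[0,0,0],0],
    [[0,0,0],[0,0,0],0]
  ],
  "squeeze": 70
}}

```text
time_s: 22.55
position: [0.4472, -0.1972, 0.023]
orientation: [0.001, 0.996, -0.086, 0.003]
force: [-1.7, 3.4, 19.7]
gripper_width: 0.462
grip_force: 68.0
```

```bash
python3 - <<'E'
from h import *
s=bot.sense();print(s['force'],s['gripper_width'])
rel([OPEN[0],OPEN[1],.24],-9.9)
E
```

```text
[-1.7143  3.391  19.7076] 0.4619323183109918
tool shift cm [  9.54 -33.17 -21.71] norm 40.77 yaw now -9.81 turn z 0.09 tilt [ 0.0059 -0.0032 -1.    ]
```

Call:
{"op": "step_arm", "data": {
  "rows": [
    [[0,0,-3.6],[0,0,0],0],
    [[0,0,-3.6],[0,0,0],0],
    [[0,0,-3.6],[0,0,0],0],
    [[0,0,-3.6],[0,0,0],0],
    [[0,0,-3.6],[0,0,0],0],
    [[0,0,-3.7],[0,0,0],0],
    [[1.06,-3.68,0],[0,0,0],0],
    [[1.06,-3.68,0],[0,0,0],0],
    [[1.06,-3.68,0],[0,0,0],0],
    [[1.06,-3.68,0],[0,0,0],0],
    [[1.06,-3.68,0],[0,0,0],0],
    [[1.06,-3.68,0],[0,0,0],0],
    [[1.06,-3.68,0],[0,0,0],0],
    [[1.06,-3.68,0],[0,0,0],0],
    [[1.06,-3.68,0],[0,0,0],0],
    [[0,0,0],[0,0,0],0],
    [[0,0,0],[0,0,0],0]
  ]
}}

```text
time_s: 23.97
position: [0.5963, 0.1154, 0.2388]
orientation: [0.001, 0.996, -0.084, 0.002]
force: [-1.2, 0.0, -0.1]
gripper_width: 0.456
grip_force: 72.0
```

```bash
python3 - <<'E'
from h import *
s=bot.sense();print(s['force'],s['gripper_width'],s['position'])
rel([OPEN[0],OPEN[1],.11],-9.9)
E
```

```text
[-1.2013  0.0076 -0.1455] 0.4563289492406248 [0.5963 0.1154 0.2388]
tool shift cm [-0.02  0.12 12.88] norm 12.88 yaw now -9.65 turn z 0.25 tilt [ 0.0044 -0.0018 -1.    ]
```

Call:
{"op": "step_arm", "data": {
  "rows": [
    [[0,0.1,2.9],[0,0,0.2],0],
    [[0,0,2.9],[0,0,0],0],
    [[0,0,0.8],[0,0,0],0],
    [[0,0,0.8],[0,0,0],0],
    [[0,0,0.8],[0,0,0],0],
    [[0,0,0.8],[0,0,0],0],
    [[0,0,0.8],[0,0,0],0],
    [[0,0,0.8],[0,0,0],0],
    [[0,0,0.8],[0,0,0],0],
    [[0,0,0.8],[0,0,0],0],
    [[0,0,0.6],[0,0,0],0],
    [[0,0,0],[0,0,0],0]
  ]
}}

```text
time_s: 24.97
position: [0.5957, 0.1121, 0.1092]
orientation: [0.001, 0.996, -0.087, 0.001]
force: [3.5, -1.1, -1.9]
gripper_width: 0.456
grip_force: 71.9
```

Call:
{"op": "step_arm", "data": {
  "rows": [
    [[0,0,0],[0,0,0],0.8],
    [[0,0,0],[0,0,0],0.8],
    [[0,0,0],[0,0,0],0.8],
    [[0,0,0],[0,0,0],0.8],
    [[0,0,0],[0,0,0],0.8],
    [[0,0,0],[0,0,0],0.8],
    [[0,0,-2.5],[0,0,0],0.8],
    [[0,0,-3],[0,0,0],0.8],
    [[0,0,-4],[0,0,0],0.8],
    [[0,0,-4],[0,0,0],1],
    [[0,0,0],[0,0,0],1]
  ]
}}

```text
time_s: 25.88
position: [0.5979, 0.1131, 0.2526]
orientation: [-0.0, 0.996, -0.087, 0.006]
force: [1.6, -0.9, 1.1]
gripper_width: 0.999
grip_force: 0.0
```

```bash
python3 - <<'E'
from h import *
im,c,s=snap("wrist");sd=bot.capture("side");print(s['position'],s['force'])
z7=cv2.imread("pics/z7.png")
new=np.hstack([cv2.resize(im,(400,300)),cv2.resize(sd[130:220,200:320],(400,300),interpolation=3)])
cv2.imwrite("pics/z8.png",new)
print("diff to closed-flap view, flap region",np.abs(new[120:190,130:270].astype(int)-z7[120:190,130:270]).mean(), np.abs(new[70:190,520:600].astype(int)-z7[70:190,520:600]).mean())
rel((.4824+.01,-.308+.015,.24),-9.9)
E
```

```text
[0.5979 0.1131 0.2526] [ 1.6162 -0.9     1.0527]
diff to closed-flap view, flap region 4.038231292517007 0.8584027777777777
tool shift cm [-3.14 41.76  0.68] norm 41.89 yaw now -9.99 turn z -0.09 tilt [ 0.005  -0.0017 -1.    ]
```

The view matches the closed-flap one, so sleeve 1 is in. Next is sleeve 3.

Call:
{"op": "step_arm", "data": {
  "rows": [
    [[-0.29,3.8,0.06],[0,0,0],1],
    [[-0.29,3.8,0.06],[0,0,0],1],
    [[-0.29,3.8,0.06],[0,0,0],1],
    [[-0.29,3.8,0.06],[0,0,0],1],
    [[-0.29,3.8,0.06],[0,0,0],1],
    [[-0.29,3.8,0.06],[0,0,0],1],
    [[-0.29,3.8,0.06],[0,0,0],1],
    [[-0.29,3.8,0.06],[0,0,0],1],
    [[-0.29,3.8,0.06],[0,0,0],1],
    [[-0.29,3.8,0.06],[0,0,0],1],
    [[-0.29,3.8,0.06],[0,0,0],1],
    [[0,0,0],[0,0,0],1],
    [[0,0,0],[0,0,0],1]
  ]
}}

```text
time_s: 27.07
position: [0.4903, -0.2944, 0.2374]
orientation: [-0.0, 0.996, -0.089, 0.0]
force: [-0.4, 0.7, -0.2]
gripper_width: 1.0
grip_force: 0.0
```

```bash
python3 - <<'E'
from h import *
s=sleeves("pics/w9.png");print(s['position'])
rel((.4824,-.308,.020),-9.9)
E
```

```text
sleeve [  0.4824  -0.3081  34.2501 264.2735 175.6556] 6
sleeve [  0.5884  -0.324   35.4498 262.6254  79.5955] 6
sleeve [  0.4464  -0.2987  36.9025 261.6249 205.2295] 1
[ 0.4903 -0.2944  0.2374]
tool shift cm [-0.58  1.62 21.76] norm 21.83 yaw now -10.09 turn z -0.19 tilt [ 0.0009  0.0003 -1.    ]
```

Call:
{"op": "step_arm", "data": {
  "rows": [
    [[-0.3,0.8,3],[0,0,-0.2],1],
    [[-0.28,0.8,3],[0,0,0],1],
    [[0,0,4],[0,0,0],1],
    [[0,0,4],[0,0,0],1],
    [[0,0,4],[0,0,0],1],
    [[0,0,2.7],[0,0,0],1],
    [[0,0,1],[0,0,0],1],
    [[0,0,0],[0,0,0],1],
    [[0,0,0],[0,0,0],0],
    [[0,0,0],[0,0,0],0],
    [[0,0,0],[0,0,0],0],
    [[0,0,0],[0,0,0],0],
    [[0,0,0],[0,0,0],0],
    [[0,0,0],[0,0,0],0],
    [[0,0,0],[0,0,0],0]
  ],
  "squeeze": 70
}}

```text
time_s: 28.37
position: [0.4849, -0.3091, 0.0241]
orientation: [0.002, 0.996, -0.085, 0.003]
force: [-1.9, 2.6, 16.6]
gripper_width: 0.459
grip_force: 68.3
```

```bash
python3 - <<'E'
from h import *
s=bot.sense();print(s['force'],s['gripper_width'])
rel([OPEN[0],OPEN[1],.24],-9.9)
E
```

```text
[-1.8821  2.6239 16.5873] 0.45853966902626486
tool shift cm [  3.92 -43.54 -21.68] norm 48.8 yaw now -9.8 turn z 0.10 tilt [ 0.0057 -0.0036 -1.    ]
```

Call:
{"op": "step_arm", "data": {
  "rows": [
    [[0,0,-3.6],[0,0,0],0],
    [[0,0,-3.6],[0,0,0],0],
    [[0,0,-3.6],[0,0,0],0],
    [[0,0,-3.6],[0,0,0],0],
    [[0,0,-3.6],[0,0,0],0],
    [[0,0,-3.7],[0,0,0],0],
    [[0.33,-3.62,0],[0,0,0],0],
    [[0.33,-3.62,0],[0,0,0],0],
    [[0.33,-3.62,0],[0,0,0],0],
    [[0.33,-3.62,0],[0,0,0],0],
    [[0.33,-3.62,0],[0,0,0],0],
    [[0.33,-3.62,0],[0,0,0],0],
    [[0.33,-3.62,0],[0,0,0],0],
    [[0.33,-3.62,0],[0,0,0],0],
    [[0.33,-3.62,0],[0,0,0],0],
    [[0.33,-3.62,0],[0,0,0],0],
    [[0.33,-3.62,0],[0,0,0],0],
    [[0.33,-3.62,0],[0,0,0],0],
    [[0,0,0],[0,0,0],0],
    [[0,0,0],[0,0,0],0]
  ]
}}

```text
time_s: 30.03
position: [0.5964, 0.1149, 0.2393]
orientation: [0.001, 0.996, -0.084, 0.002]
force: [-0.3, -0.5, -0.5]
gripper_width: 0.456
grip_force: 71.5
```

```bash
python3 - <<'E'
from h import *
s=bot.sense();print(s['force'],s['gripper_width'],s['position'])
rel([OPEN[0],OPEN[1],.11],-9.9)
E
```

```text
[-0.331  -0.4802 -0.5337] 0.4562935053471071 [0.5964 0.1149 0.2393]
tool shift cm [-0.05  0.07 12.93] norm 12.93 yaw now -9.64 turn z 0.26 tilt [ 0.0045 -0.0018 -1.    ]
```

Call:
{"op": "step_arm", "data": {
  "rows": [
    [[0,0.07,2.9],[0,0,0.2],0],
    [[0,0,2.9],[0,0,0],0],
    [[0,0,0.8],[0,0,0],0],
    [[0,0,0.8],[0,0,0],0],
    [[0,0,0.8],[0,0,0],0],
    [[0,0,0.8],[0,0,0],0],
    [[0,0,0.8],[0,0,0],0],
    [[0,0,0.8],[0,0,0],0],
    [[0,0,0.8],[0,0,0],0],
    [[0,0,0.8],[0,0,0],0],
    [[0,0,0.7],[0,0,0],0],
    [[0,0,0],[0,0,0],0]
  ]
}}

```text
time_s: 31.03
position: [0.596, 0.1119, 0.1083]
orientation: [0.001, 0.996, -0.087, 0.001]
force: [2.2, -1.0, -1.7]
gripper_width: 0.457
grip_force: 71.4
```

Call:
{"op": "step_arm", "data": {
  "rows": [
    [[0,0,0],[0,0,0],0.8],
    [[0,0,0],[0,0,0],0.8],
    [[0,0,0],[0,0,0],0.8],
    [[0,0,0],[0,0,0],0.8],
    [[0,0,0],[0,0,0],0.8],
    [[0,0,0],[0,0,0],0.8],
    [[0,0,-2.5],[0,0,0],0.8],
    [[0,0,-3],[0,0,0],0.8],
    [[0,0,-4],[0,0,0],0.8],
    [[0,0,-4],[0,0,0],1],
    [[0,0,0],[0,0,0],1]
  ]
}}

```text
time_s: 31.95
position: [0.5983, 0.1129, 0.252]
orientation: [-0.0, 0.996, -0.087, 0.006]
force: [1.6, 0.3, 1.5]
gripper_width: 0.997
grip_force: 0.0
```

```bash
python3 - <<'E'
from h import *
im,c,s=snap("wrist");sd=bot.capture("side");print(s['position'],s['force'],s['joints'])
z7=cv2.imread("pics/z7.png")
new=np.hstack([cv2.resize(im,(400,300)),cv2.resize(sd[130:220,200:320],(400,300),interpolation=3)])
cv2.imwrite("pics/z9.png",new)
print("diff",np.abs(new[120:190,130:270].astype(int)-z7[120:190,130:270]).mean(), np.abs(new[70:190,520:600].astype(int)-z7[70:190,520:600]).mean())
rel((.57,-.30,.24),-67)
E
```

```text
[0.5983 0.1129 0.252 ] [1.5975 0.2944 1.53  ] [ 0.0896  0.4465  1.3693 -0.0022  1.3139  1.8352]
diff 6.297585034013605 1.2046180555555555
tool shift cm [ 4.58 41.08  0.67] norm 41.35 yaw now -9.99 turn z 57.01 tilt [ 0.0051 -0.0017 -1.    ]
```

Flap view still matches closed. Now sleeve 4, with a turned grasp to keep clear of the pliers.

Call:
{"op": "step_arm", "data": {
  "rows": [
    [[0.42,3.74,0.06],[0,0,0],1],
    [[0.42,3.74,0.06],[0,0,0],1],
    [[0.42,3.74,0.06],[0,0,0],1],
    [[0.42,3.74,0.06],[0,0,0],1],
    [[0.42,3.74,0.06],[0,0,0],1],
    [[0.42,3.74,0.06],[0,0,0],1],
    [[0.42,3.74,0.06],[0,0,0],1],
    [[0.42,3.74,0.06],[0,0,0],1],
    [[0.42,3.74,0.06],[0,0,0],1],
    [[0.42,3.74,0.06],[0,0,0],1],
    [[0.42,3.74,0.06],[0,0,0],1],
    [[0,0,0],[0,0,7.1],1],
    [[0,0,0],[0,0,7.1],1],
    [[0,0,0],[0,0,7.1],1],
    [[0,0,0],[0,0,7.1],1],
    [[0,0,0],[0,0,7.1],1],
    [[0,0,0],[0,0,7.1],1],
    [[0,0,0],[0,0,7.1],1],
    [[0,0,0],[0,0,7.3],1],
    [[0,0,0],[0,0,0],1]
  ]
}}

```text
out of range: row 19 has 7.3, outside -7.16 to 7.16
```

Call:
{"op": "step_arm", "data": {
  "rows": [
    [[0.42,3.74,0.06],[0,0,0],1],
    [[0.42,3.74,0.06],[0,0,0],1],
    [[0.42,3.74,0.06],[0,0,0],1],
    [[0.42,3.74,0.06],[0,0,0],1],
    [[0.42,3.74,0.06],[0,0,0],1],
    [[0.42,3.74,0.06],[0,0,0],1],
    [[0.42,3.74,0.06],[0,0,0],1],
    [[0.42,3.74,0.06],[0,0,0],1],
    [[0.42,3.74,0.06],[0,0,0],1],
    [[0.42,3.74,0.06],[0,0,0],1],
    [[0.42,3.74,0.06],[0,0,0],1],
    [[0,0,0],[0,0,7.1],1],
    [[0,0,0],[0,0,7.1],1],
    [[0,0,0],[0,0,7.1],1],
    [[0,0,0],[0,0,7.1],1],
    [[0,0,0],[0,0,7.1],1],
    [[0,0,0],[0,0,7.1],1],
    [[0,0,0],[0,0,7.1],1],
    [[0,0,0],[0,0,7.1],1],
    [[0,0,0],[0,0,0],1]
  ]
}}

```text
time_s: 33.72
position: [0.5693, -0.3, 0.237]
orientation: [-0.0, 0.833, -0.553, 0.0]
force: [0.1, 0.4, 0.3]
gripper_width: 1.001
grip_force: 0.0
```

The first call was refused over one value; the second, corrected one ran once.

```bash
python3 - <<'E'
from h import *
s=sleeves("pics/w10.png");print(s['position'],s['joints'])
rel((.5884,-.324,.020),-67)
sd=bot.capture("side");b=cv2.resize(sd[130:220,200:320],(400,300),interpolation=3)
im=cv2.resize(cv2.imread("pics/w10.png"),(400,300));cv2.imwrite("pics/z10.png",np.hstack([im,b]))
E
```

```text
sleeve [  0.5883  -0.3243  34.0723 244.7075 146.2549] 5
[ 0.5693 -0.3     0.237 ] [-0.5779  0.5151  1.2893  0.0004  1.337   2.1654]
tool shift cm [ 2.94 -0.78 21.73] norm 21.94 yaw now -66.69 turn z 0.31 tilt [ 0.0008 -0.0001 -1.    ]
```

View pics/z10.png

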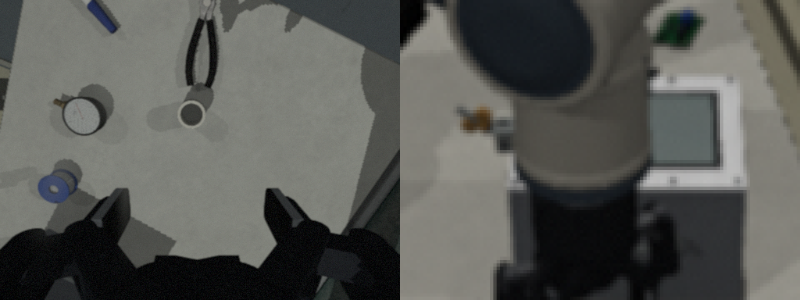

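Sleeve 4 is at (245,146), with the pliers ahead of it and the finger paths left and right clear. Grasping.

Call:
{"op": "step_arm", "data": {
  "rows": [
    [[1.5,-0.4,3],[0,0,0],1],
    [[1.44,-0.38,3],[0,0,0],1],
    [[0,0,4],[0,0,0],1],
    [[0,0,4],[0,0,0],1],
    [[0,0,4],[0,0,0],1],
    [[0,0,2.7],[0,0,0],1],
    [[0,0,1],[0,0,0],1],
    [[0,0,0],[0,0,0],1],
    [[0,0,0],[0,0,0],0],
    [[0,0,0],[0,0,0],0],
    [[0,0,0],[0,0,0],0],
    [[0,0,0],[0,0,0],0],
    [[0,0,0],[0,0,0],0],
    [[0,0,0],[0,0,0],0],
    [[0,0,0],[0,0,0],0]
  ],
  "squeeze": 70
}}

```text
time_s: 35.07
position: [0.5907, -0.3257, 0.0241]
orientation: [-0.0, 0.835, -0.55, 0.003]
force: [-1.9, 1.1, 14.2]
gripper_width: 0.46
grip_force: 69.0
```

Call:
{"op": "step_arm", "data": {
  "rows": [
    [[0,0,-3.6],[0,0,0],0],
    [[0,0,-3.6],[0,0,0],0],
    [[0,0,-3.6],[0,0,0],0],
    [[0,0,-3.6],[0,0,0],0],
    [[0,0,-3.6],[0,0,0],0],
    [[0,0,-3.7],[0,0,0],0],
    [[0,0,0],[0,0,-7.1],0],
    [[0,0,0],[0,0,-7.1],0],
    [[0,0,0],[0,0,-7.1],0],
    [[0,0,0],[0,0,-7.1],0],
    [[0,0,0],[0,0,-7.1],0],
    [[0,0,0],[0,0,-7.1],0],
    [[0,0,0],[0,0,-7.1],0],
    [[0,0,0],[0,0,-7.1],0],
    [[0,0,0],[0,0,0],0]
  ]
}}

```text
time_s: 36.32
position: [0.589, -0.3246, 0.2399]
orientation: [0.001, 0.996, -0.084, 0.002]
force: [-0.1, -0.2, -0.9]
gripper_width: 0.455
grip_force: 71.5
```

```bash
python3 - <<'E'
from h import *
s=bot.sense();print(s['force'],s['gripper_width'])
rel([OPEN[0],OPEN[1],.24],-9.9)
E
```

```text
[-0.0598 -0.2102 -0.8649] 0.45464300432273624
tool shift cm [ -6.58 -43.38  -0.12] norm 43.87 yaw now -9.59 turn z 0.31 tilt [ 0.0044 -0.0026 -1.    ]
```

Call:
{"op": "step_arm", "data": {
  "rows": [
    [[-0.55,-3.62,0],[0,0,0.3],0],
    [[-0.55,-3.62,0],[0,0,0],0],
    [[-0.55,-3.62,0],[0,0,0],0],
    [[-0.55,-3.62,0],[0,0,0],0],
    [[-0.55,-3.62,0],[0,0,0],0],
    [[-0.55,-3.62,0],[0,0,0],0],
    [[-0.55,-3.62,0],[0,0,0],0],
    [[-0.55,-3.62,0],[0,0,0],0],
    [[-0.55,-3.62,0],[0,0,0],0],
    [[-0.55,-3.62,0],[0,0,0],0],
    [[-0.55,-3.62,0],[0,0,0],0],
    [[-0.55,-3.6,0],[0,0,0],0],
    [[0,0,0],[0,0,0],0],
    [[0,0,0],[0,0,0],0]
  ]
}}

```text
time_s: 37.48
position: [0.6014, 0.1162, 0.2386]
orientation: [0.001, 0.996, -0.09, 0.002]
force: [0.1, -0.2, -0.3]
gripper_width: 0.457
grip_force: 71.6
```

```bash
python3 - <<'E'
from h import *
s=bot.sense();print(s['force'],s['gripper_width'],s['position'])
rel([OPEN[0],OPEN[1],.11],-9.9)
E
```

```text
[ 0.1432 -0.171  -0.3037] 0.45727284982145244 [0.6014 0.1162 0.2386]
tool shift cm [-0.51  0.29 12.86] norm 12.87 yaw now -10.36 turn z -0.46 tilt [ 0.0043 -0.0018 -1.    ]
```

Call:
{"op": "step_arm", "data": {
  "rows": [
    [[-0.45,0.28,2.9],[0,0,-0.4],0],
    [[0,0,2.9],[0,0,0],0],
    [[0,0,0.8],[0,0,0],0],
    [[0,0,0.8],[0,0,0],0],
    [[0,0,0.8],[0,0,0],0],
    [[0,0,0.8],[0,0,0],0],
    [[0,0,0.8],[0,0,0],0],
    [[0,0,0.8],[0,0,0],0],
    [[0,0,0.8],[0,0,0],0],
    [[0,0,0.8],[0,0,0],0],
    [[0,0,0.7],[0,0,0],0],
    [[0,0,0],[0,0,0],0]
  ]
}}

```text
time_s: 38.48
position: [0.5964, 0.1118, 0.1077]
orientation: [0.001, 0.996, -0.087, 0.001]
force: [2.6, -0.8, -2.6]
gripper_width: 0.457
grip_force: 71.4
```

Call:
{"op": "step_arm", "data": {
  "rows": [
    [[0,0,0],[0,0,0],0.8],
    [[0,0,0],[0,0,0],0.8],
    [[0,0,0],[0,0,0],0.8],
    [[0,0,0],[0,0,0],0.8],
    [[0,0,0],[0,0,0],0.8],
    [[0,0,0],[0,0,0],0.8],
    [[0,0,-2.5],[0,0,0],0.8],
    [[0,0,-3],[0,0,0],0.8],
    [[0,0,-4],[0,0,0],0.8],
    [[0,0,-4],[0,0,0],0.8],
    [[0,0,0],[0,0,0],0.8]
  ]
}}

```text
time_s: 39.4
position: [0.5987, 0.1129, 0.2514]
orientation: [-0.0, 0.996, -0.086, 0.006]
force: [0.8, 0.2, 0.9]
gripper_width: 0.799
grip_force: 0.0
```

```bash
python3 - <<'E'
from h import *
s=sleeves("pics/w11.png");im=cv2.imread("pics/w11.png");sd=bot.capture("side");print(s['position'],s['force'],s['joints'])
cv2.imwrite("pics/z11.png",np.hstack([cv2.resize(im,(400,300)),cv2.resize(sd[130:330,190:340],(400,300),interpolation=3)]))
rel(PIV-.09*BX+[0,0,.12],80.1)
E
```

```text
sleeve [  0.5158   0.0115  45.1556 340.1341 219.8072] 1
[0.5987 0.1129 0.2514] [0.8472 0.1919 0.8896] [ 0.0895  0.4475  1.3691 -0.0021  1.3129  1.8333]
tool shift cm [-14.83  -0.14  -1.53] norm 14.91 yaw now -9.89 turn z -89.99 tilt [ 0.0052 -0.0016 -1.    ]
```

View pics/z11.png

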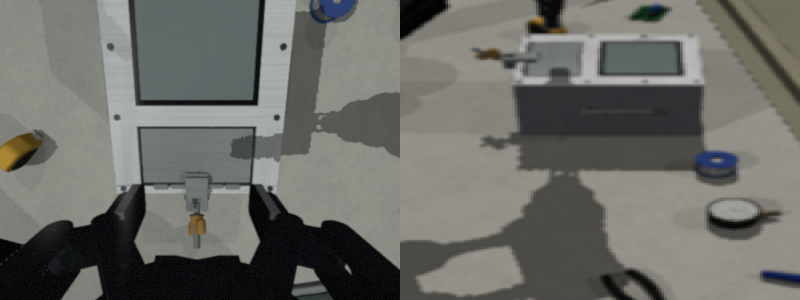

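All four sleeves are in, the bench is clear of them, the flap is closed and the bolt is still out. Now moving in front of the bolt, turning half round with fingers shut.

Call:
{"op": "step_arm", "data": {
  "rows": [
    [[-3.7,0,-0.3],[0,0,-6.9],0],
    [[-3.67,0.44,-0.3],[0,0,-6.9],0],
    [[-3.59,0.88,-0.3],[0,0,-6.9],0],
    [[-3.46,1.31,-0.3],[0,0,-6.9],0],
    [[0,0,0],[0,0,-6.9],0],
    [[0,0,0],[0,0,-6.9],0],
    [[0,0,0],[0,0,-6.9],0],
    [[0,0,0],[0,0,-6.9],0],
    [[0,0,0],[0,0,-6.9],0],
    [[0,0,0],[0,0,-6.9],0],
    [[0,0,0],[0,0,-6.9],0],
    [[0,0,0],[0,0,-6.9],0],
    [[0,0,0],[0,0,-6.9],0]
  ]
}}

```text
time_s: 40.58
position: [0.4551, 0.0857, 0.2543]
orientation: [0.001, 0.765, 0.644, -0.001]
force: [0.2, -0.3, 0.0]
gripper_width: 0.003
grip_force: 0.0
```

Call:
{"op": "step_arm", "data": {
  "rows": [
    [[0,0,0],[0,0,-6.9],0],
    [[0,0,0],[0,0,-6.9],0],
    [[0,0,0],[0,0,-6.9],0],
    [[0,0,0],[0,0,-6.9],0],
    [[0,0,0],[0,0,-6.9],0],
    [[0,0,0],[0,0,-6.9],0],
    [[0,0,0],[0,0,-6.9],0],
    [[0,0,0],[0,0,-6.9],0],
    [[0,0,0],[0,0,-6.9],0],
    [[0,0,0],[0,0,-6.9],0],
    [[0,0,0],[0,0,-6.9],0],
    [[0,0,0],[0,0,-6.9],0],
    [[0,0,0],[0,0,-6.9],0],
    [[0,0,0],[0,0,0],0]
  ]
}}

```text
time_s: 41.75
position: [0.4552, 0.0858, 0.2544]
orientation: [0.0, 0.088, 0.996, -0.001]
force: [0.5, 0.3, -0.5]
gripper_width: -0.001
grip_force: 0.0
```

```bash
python3 - <<'E'
from h import *
s=bot.sense();print(s['joints'],s['gripper_width'],s['position'])
rel(PIV-.075*BX+[0,0,.026],170.1)
E
```

```text
[ 0.0586  0.2401  1.6934 -0.0021  1.2081 -1.3348] -0.0008537883927669417 [0.4552 0.0858 0.2544]
tool shift cm [-0.1   5.23  8.83] norm 10.26 yaw now 169.88 turn z -0.22 tilt [ 0.0001 -0.002  -1.    ]
```

Call:
{"op": "step_arm", "data": {
  "rows": [
    [[0,2.6,0],[0,0,0],0],
    [[0,2.6,0],[0,0,0],0],
    [[0,0,3],[0,0,0],0],
    [[0,0,3],[0,0,0],0],
    [[0,0,2.8],[0,0,0],0],
    [[0,0,0],[0,0,0],0],
    [[-0.8,0,0],[0,0,0],0],
    [[-0.8,0,0],[0,0,0],0],
    [[-0.56,0,-0.6],[0,0,0],0],
    [[-0.64,0,-0.6],[0,0,0],0],
    [[-0.7,0,-0.45],[0,0,0],0],
    [[-0.4,0,-0.2],[0,0,0],0],
    [[-0.4,0,-0.15],[0,0,0],0],
    [[0,0,0],[0,0,0],0]
  ]
}}

```text
time_s: 42.92
position: [0.5096, 0.1288, 0.1884]
orientation: [0.003, 0.092, 0.996, -0.001]
force: [-0.5, 0.2, 0.6]
gripper_width: -0.001
grip_force: 0.0
```

Call:
{"op": "step_arm", "data": {
  "rows": [
    [[-0.4,0,-0.1],[0,0,0],0],
    [[-0.4,0,-0.1],[0,0,0],0],
    [[-0.45,0,-0.08],[0,0,0],0],
    [[-0.45,0,-0.07],[0,0,0],0],
    [[0,0,0],[0,0,0],0]
  ]
}}

```text
time_s: 43.33
position: [0.5249, 0.1258, 0.1909]
orientation: [0.001, 0.092, 0.996, -0.001]
force: [-6.1, 1.7, 2.1]
gripper_width: -0.0
grip_force: 2.7
```

```bash
python3 - <<'E'
from h import *
s=bot.sense();X=s['position']-PIV;print(s['force'],X@BX,X@BY,X[2])
E
```

```text
[-6.0821  1.6813  2.1154] -0.014534526664222305 -0.0007208138598745881 0.05094431805775704
```

Call:
{"op": "step_arm", "data": {
  "rows": [
    [[-0.2,0,0],[0,0,0],0],
    [[-0.2,0,0],[0,0,0],0],
    [[0,0,0],[0,0,0],0],
    [[0,0,0],[0,0,0],0]
  ]
}}

```text
time_s: 43.67
position: [0.5263, 0.1254, 0.1907]
orientation: [-0.001, 0.091, 0.996, -0.001]
force: [-18.3, 5.2, 9.7]
gripper_width: -0.003
grip_force: 9.6
```

```bash
python3 - <<'E'
from h import *
s=bot.sense();X=s['position']-PIV;print(s['force'],X@BX,X@BY,X[2])
E
```

```text
[-18.326    5.2404   9.716 ] -0.013099202796489743 -0.0008187937848652971 0.05069150421583013
```

Firm stop, so the bolt is upright in the lug. Backing off, rising above and looking at the wings.

Call:
{"op": "step_arm", "data": {
  "rows": [
    [[0.8,0,0],[0,0,0],0],
    [[0.5,0,-2],[0,0,0],0],
    [[0,0,-3],[0,0,0],0.5],
    [[-1.4,0,0],[0,0,5.6],1],
    [[-1.4,0,0],[0,0,5.6],1],
    [[0,0,0],[0,0,5.6],1],
    [[0,0,0],[0,0,0],1],
    [[0,0,0],[0,0,0],1],
    [[0,0,0],[0,0,0],1]
  ]
}}

```text
time_s: 44.42
position: [0.5431, 0.1211, 0.2413]
orientation: [0.002, 0.234, 0.972, -0.001]
force: [0.5, -0.2, 0.7]
gripper_width: 0.974
grip_force: 0.0
```

```bash
python3 - <<'E'
from h import *
im,c,s=snap("wrist");X=s['position']-PIV;print(X@BX,X@BY,X[2],s['joints'])
hsv=cv2.cvtColor(im,cv2.COLOR_BGR2HSV)
m=cv2.inRange(hsv,(8,110,60),(28,255,255));m[:,:170]=0;m[:,330:]=0;m[:100]=0
ys,xs=np.nonzero(m);print("nut px",xs.min(),xs.max(),ys.min(),ys.max(),len(xs))
P=np.array([plane(c,(x,y),.1755+.006)[:2] for x,y in zip(xs,ys)])
w,V=np.linalg.eigh(np.cov(P.T));print("axis deg",np.degrees(np.arctan2(V[1,1],V[0,1])),np.sqrt(w))
q=(P-P.mean(0))@V[:,1];print("span",q.min(),q.max(), "mid",P.mean(0)+V[:,1]*(q.min()+q.max())/2,P.mean(0))
print("tip px if upright",proj(c,PIV+[0,0,.058]));rel((PIV[0],PIV[1],.1655),153)
cv2.imwrite("pics/w12.png",im)
E
```

```text
0.00423762712186969 -0.0021541623000075165 0.10125519699714797 [ 0.1136  0.3859  1.5052 -0.0025  1.2476 -0.9835]
nut px 243 262 171 227 535
axis deg 151.65104177102782 [0.0033 0.0128]
span -0.02407384522744097 0.01888790789886476 mid [0.5368 0.1246] [0.5345 0.1258]
tip px if upright [253.6907 210.6627]
tool shift cm [0.49 0.08 7.58] norm 7.59 yaw now 152.87 turn z -0.13 tilt [ 0.0031 -0.002  -1.    ]
```

View pics/w12.png

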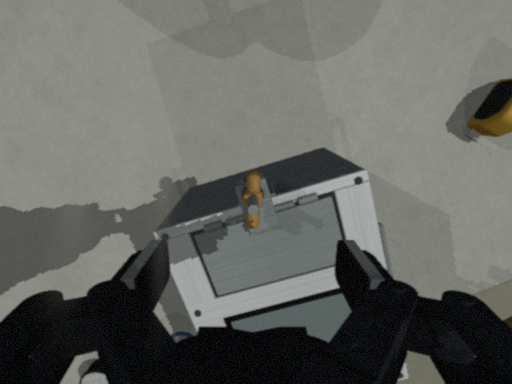

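Rod tip at (253,211), exactly where the upright pose predicts; wings axis at 151.7°. Gripping and tightening clockwise.

Call:
{"op": "step_arm", "data": {
  "rows": [
    [[0.3,0.02,2],[0,0,1.2],1],
    [[0.3,0.02,2],[0,0,0],1],
    [[0,0,2],[0,0,0],1],
    [[0,0,1],[0,0,0],1],
    [[0,0,0.55],[0,0,0],1],
    [[0,0,0],[0,0,0],1],
    [[0,0,0],[0,0,0],0],
    [[0,0,0],[0,0,0],0],
    [[0,0,0],[0,0,0],0],
    [[0,0,0],[0,0,0],0],
    [[0,0,0],[0,0,0],0],
    [[0,0,0],[0,0,0],0],
    [[0,0,0],[0,0,0],0],
    [[0,0,0],[0,0,0],0],
    [[0,0,0],[0,0,0],0],
    [[0,0,0],[0,0,0],0]
  ],
  "squeeze": 40
}}

```text
time_s: 45.8
position: [0.5387, 0.1241, 0.166]
orientation: [0.002, 0.246, 0.969, -0.0]
force: [-0.3, -1.1, 4.3]
gripper_width: 0.155
grip_force: 39.1
```

```bash
python3 - <<'E'
from h import *
s=bot.sense();print(s['force'],s['moment'],s['position'],s['joints']);rel(s['position'])
E
```

```text
[-0.2702 -1.0704  4.2711] [-0.2443  0.0632 -0.013 ] [0.5387 0.1241 0.166 ] [ 0.1198  0.4663  1.6068 -0.0027  1.065  -0.9522]
tool shift cm [0. 0. 0.] norm 0.0 yaw now 151.5  tilt [ 0.0038 -0.002  -1.    ]
```

Call:
{"op": "step_arm", "data": {
  "rows": [
    [[0,0,0.014],[0,0,6.7],0],
    [[0,0,0.014],[0,0,6.7],0],
    [[0,0,0.014],[0,0,6.7],0],
    [[0,0,0.014],[0,0,6.7],0],
    [[0,0,0.014],[0,0,6.7],0],
    [[0,0,0.014],[0,0,6.7],0],
    [[0,0,0.014],[0,0,6.7],0],
    [[0,0,0.014],[0,0,6.7],0],
    [[0,0,0.014],[0,0,6.7],0],
    [[0,0,0.014],[0,0,6.7],0],
    [[0,0,0.014],[0,0,6.7],0],
    [[0,0,0.014],[0,0,6.7],0],
    [[0,0,0.014],[0,0,6.7],0],
    [[0,0,0.014],[0,0,6.7],0],
    [[0,0,0.014],[0,0,6.7],0],
    [[0,0,0.014],[0,0,6.7],0]
  ]
}}

```text
time_s: 47.13
position: [0.539, 0.1241, 0.1638]
orientation: [0.002, 0.927, 0.374, 0.002]
force: [1.6, -1.5, 3.9]
gripper_width: 0.147
grip_force: 39.0
```

Call:
{"op": "step_arm", "data": {
  "rows": [
    [[0,0,0.014],[0,0,6.7],0],
    [[0,0,0.014],[0,0,6.7],0],
    [[0,0,0.014],[0,0,6.7],0],
    [[0,0,0.014],[0,0,6.7],0],
    [[0,0,0.014],[0,0,6.7],0],
    [[0,0,0.014],[0,0,6.7],0],
    [[0,0,0.014],[0,0,5],0],
    [[0,0,0],[0,0,0],0],
    [[0,0,0],[0,0,0],0]
  ]
}}

```text
time_s: 47.88
position: [0.5388, 0.124, 0.1628]
orientation: [0.001, 1.0, -0.006, 0.002]
force: [0.8, -3.6, 5.3]
gripper_width: 0.146
grip_force: 39.1
```

```bash
python3 - <<'E'
from h import *
s=bot.sense();print(s['force'],s['moment'],s['position'],s['joints'],s['gripper_width']);rel(s['position'])
E
```

```text
[ 0.7829 -3.6116  5.3487] [-0.3511 -0.2326 -0.0265] [0.5388 0.124  0.1628] [ 0.1198  0.4704  1.6102 -0.0029  1.0572  1.7048] 0.14558080792212774
tool shift cm [0. 0. 0.] norm 0.0 yaw now -0.73  tilt [ 0.0041 -0.0021 -1.    ]
```

Call:
{"op": "step_arm", "data": {
  "rows": [
    [[0,0,0.01],[0,0,4],0],
    [[0,0,0.01],[0,0,3],0],
    [[0,0,0],[0,0,3],0],
    [[0,0,0],[0,0,0],0],
    [[0,0,0],[0,0,0],0]
  ]
}}

```text
time_s: 48.3
position: [0.5388, 0.124, 0.1627]
orientation: [0.001, 0.996, -0.093, 0.002]
force: [1.4, -3.3, 6.2]
gripper_width: 0.151
grip_force: 39.3
```

```bash
python3 - <<'E'
from h import *
s=bot.sense();print(s['force'],s['moment'],s['position'],s['joints'],s['joint_efforts'],s['gripper_width']);rel(s['position'])
E
```

```text
[ 1.4144 -3.323   6.2003] [-0.4897 -0.1914  0.0124] [0.5388 0.124  0.1627] [ 0.1198  0.4706  1.6103 -0.003   1.0569  1.8788] [  1.5285 -75.6288 -29.3958   0.7956   0.1669   0.4811] 0.15127383782998127
tool shift cm [0. 0. 0.] norm 0.0 yaw now -10.7  tilt [ 0.0041 -0.0021 -1.    ]
```

Call:
{"op": "step_arm", "data": {
  "rows": [
    [[0,0,0],[0,0,4],0],
    [[0,0,0],[0,0,4],0],
    [[0,0,0],[0,0,0],0],
    [[0,0,0],[0,0,0],0]
  ]
}}

```text
time_s: 48.63
position: [0.5393, 0.1238, 0.1628]
orientation: [0.001, 0.987, -0.163, 0.003]
force: [3.6, -4.6, 3.9]
gripper_width: 0.151
grip_force: 41.7
```

```bash
python3 - <<'E'
from h import *
s=bot.sense();print(s['force'],s['moment'],s['position'],s['joints'],s['joint_efforts'],s['gripper_width']);rel(s['position'])
E
```

```text
[ 3.6326 -4.6219  3.9042] [-0.9733 -0.6362 -0.0564] [0.5393 0.1238 0.1628] [ 0.1195  0.4706  1.6099 -0.0035  1.0563  2.0187] [  3.2788 -76.1021 -28.3001   1.596    0.9523   0.5293] 0.15078736224273534
tool shift cm [0. 0. 0.] norm 0.0 yaw now -18.72  tilt [ 0.0051 -0.0024 -1.    ]
```

Turned past the starting angle against resistance. Releasing, and measuring the wings' angle against the first tight reading (-7.3 to -7.8°).

Call:
{"op": "step_arm", "data": {
  "rows": [
    [[0,0,0],[0,0,0],1],
    [[0,0,0],[0,0,0],1],
    [[0,0,0],[0,0,0],1],
    [[0,0,0],[0,0,0],1],
    [[0,0,0],[0,0,0],1],
    [[0,0,0],[0,0,0],1],
    [[0,0,0],[0,0,0],1],
    [[0,0,-2],[0,0,0],1],
    [[0,0,-3],[0,0,-4],1],
    [[0,0,-2.7],[0,0,-5],1],
    [[0,0,0],[0,0,0],1],
    [[0,0,0],[0,0,0],1],
    [[0,0,0],[0,0,0],1]
  ]
}}

```text
time_s: 49.72
position: [0.5379, 0.1242, 0.2389]
orientation: [0.001, 0.996, -0.087, 0.002]
force: [-0.5, 0.2, -0.1]
gripper_width: 1.0
grip_force: 0.0
```

```bash
python3 - <<'E'
from h import *
im,c,s=snap("wrist");print(s['position'],s['orientation'])
def ax(im,c):
    hsv=cv2.cvtColor(im,cv2.COLOR_BGR2HSV)
    m=cv2.inRange(hsv,(8,110,60),(28,255,255));m[:,:170]=0;m[:,330:]=0;m[:100]=0
    ys,xs=np.nonzero(m);P=np.array([plane(c,(x,y),.178)[:2] for x,y in zip(xs,ys)])
    w,V=np.linalg.eigh(np.cov(P.T));q=(P-P.mean(0))@V[:,1]
    print("axis",np.degrees(np.arctan2(V[1,1],V[0,1])),len(xs),P.mean(0)+V[:,1]*(q.min()+q.max())/2,P.mean(0))
ax(im,c)
q=np.array([0,.997,-.0822,-.0007]);ax(cv2.imread("pics/w3.png"),cam("wrist",dict(orientation=q/np.linalg.norm(q),position=np.array([.5401,.1233,.2397]))))
E
```

```text
[0.5379 0.1242 0.2389] [ 0.0009  0.9962 -0.0868  0.0016]
axis 170.36499132405982 452 [0.5386 0.1238] [0.5425 0.1232]
axis 172.6596188761531 461 [0.54   0.1235] [0.5433 0.1231]
```

The wings are at -9.6°, in line with the box (yaw -9.9°) and slightly tighter than at the start; the pads slipped against the stop, so the nut is fully tight. Lifting clear and handing in.

Call:
{"op": "step_arm", "data": {
  "rows": [
    [[0,0,-3],[0,0,0],1],
    [[0,0,-3],[0,0,0],1],
    [[0,0,0],[0,0,0],1],
    [[0,0,0],[0,0,0],1]
  ]
}}

```text
time_s: 50.1
position: [0.5384, 0.1244, 0.2997]
orientation: [0.001, 0.996, -0.087, 0.002]
force: [0.2, 0.5, -0.8]
gripper_width: 1.002
grip_force: 0.0
```

```bash
python3 -c "
from bench import bot
print(bot.sense()['force']);print(bot.sign_off())"
```

```text
[ 0.18845959  0.49980376 -0.78685925]
the job is handed in; nothing more can be done
None
```

All four sleeves went through the flap and it closed behind them; the bolt is back upright in the lug with the wing nut fully tight, and I handed the job in at 50 s (no verdict was returned).

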